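# Charge the melting tray and hold it in the corner stops

## Robot

A 6-joint arm with a two-finger parallel gripper is mounted at the origin on the work surface. World frame = base frame: x ahead of the robot, y to its left, z up, the work surface at z = 0. Lengths are in m, angles in rad, forces in N, time in s.
With the tool pointing down it reaches from about 0.35 to 0.975 m from the base axis. Payload 4.9 kg.
Tool frame: the origin (TCP) lies midway between the tips of the shut fingers; the grasp point (between the pads) lies 19 mm behind it (robot.grip_depth is the distance from the TCP to the grasp point, in m); z points along the fingers, x is the direction in which the jaws open and shut, and the axes are right-handed (so a half turn about z gives the same grasp; the last joint's range is limited). The gripper opens to 85 mm and grips with 20 to 120 N. Pads are 22 mm wide; open, the fingers measure 114 mm over their backs; the gripper's body (76 mm by 85 mm) begins 54 mm behind the grasp point. The pads swing forward as they close: fully open they stand 13 mm farther back than shut.
Start: joints at [1.05, 0.053, 1.613, -0, 1.476, -0.119], TCP at [0.244, 0.575, 0.231] pointing down, gripper open.
Joint ranges: [-3.01, 3.01], [-1.01, 2.22], [0.06, 2.58], [-1.02, 4.17], [0.09, 2.62], [-3.14, 3.14]. Speed limits (rad/s): [2.57, 2.57, 3.14, 3.14, 3.14, 3.14].

## Interface

Orientations are given as a rotation vector (axis times angle).
In Python, from bench import robot gives the robot as it stands.
- The arm moves only by the tool drive_tool, never from a script. Its arguments are lists of equal length, an entry for each row: "linear": the shift along the tool's x, y, z in mm, a list of three; "delta_rot": the turn, a rotation vector about the tool's x, y, z in rad, a list of three; "claw": the finger opening in mm, from 0 to 85.4. A call has 1 to 5 rows; each row is the pose to reach, as a shift and turn from the pose commanded when the call began, along the tool's axes at that moment; what a row does not reach only later rows make up. A row lasts 1/8 s, in which the tool goes at most 62.5 mm and 10.7 degrees, less where a joint would pass 70% of its speed; a pose out of reach is approached as far as the arm can. A call with a gripper value outside its range is refused whole. The fingers move at their own pace and stop on an object; "newtons" is the grip in N (left out, the last holds). Time passes only in rows, so rows that repeat a pose let the fingers close. It gives the time, the measured TCP pose, the force and the opening at its end, in the units of the state.
- robot.get_obs(): the state, without advancing time (a new reading comes with each control period).
- robot.capture(name): name is "side" or "top"; returns a dict with "frame" (400x640x3 uint8, red, green, blue), "range_z" (400x640 float32, m along the optical axis (not along the pixel's ray), 0 where there is no reading), "fx", "fy", "cx", "cy" (pixels), "position" and "rotation" of the camera in the world. Camera axes: x right, y down, z forward; pixel columns grow to the right and rows downward; lengths in m; the calibration is good to about 2 mm. A picture is of the moment at which its call begins.
- robot.sign_off(): hands the job in, once; it reports no verdict.
The state is a dict: "t": time; "joints": joint angles; "qd": joint speeds; "tau": joint torques, N m; "ee_pos": TCP position; "orientation": TCP orientation; "wrist_force": force on the tool from outside, world axes, zero at the start; "wrist_torque": the same for the moment, N m; "finger_gap": opening from 0.0 (shut) to 1.0 (fully open).
Only numpy, scipy, OpenCV 4.12 (cv2) and the standard library are available. Lean on these libraries where they do the work, as an engineer would, in place of code of your own. Each camera call takes 0.05 s, during which the arm holds its last target.

## Task

Pick up the small metal cup and pour all five pieces of brass shot into the square white tray, then stand the empty cup upright on the bench, clear of the plate, and let it go. Then slide the tray across the plate into the corner, so that it sits flat and square against both steel stops, and finish while still holding it pressed firmly against both of them. Do not knock over or shift the jar, the turned stand or the graver.

Things in the scene. Friction and masses are not known exactly. Their poses are not given: they have to be found in the camera images.
- cup: Small aluminium cup with the five shot in it, upright on the bench, 52 mm high, open on top, wall 3 mm, floor 4 mm; a straight cylinder, 48 mm outside diameter; 100 g. Origin: centre of its underside, z up its axis. It stands to the right (negative y), at any of three spots shared with two bystanders of like size
- cup_rim (a point): Centre of the cup's mouth, 52 mm above the cup's origin
- tray: Square white ceramic tray, 100 x 100 x 45 mm, open on top, inside 84 x 84 mm, 0.35 to 0.55 kg, loose on the plate, turned at most 0.3 rad to it. A stub handle juts from its (-x, -y) corner along the diagonal: 14 mm thick, ending 108 mm from the tray's centre, sides upright, 18 to 45 mm above the underside. Origin: centre of underside; x, y square to its sides, z up
- tray_handle (a point): Point to grip on the stub handle: 92 mm from the tray's centre on the diagonal (tray x -65 mm, y -65 mm), 31.5 mm above the tray's underside. The grip is 14 mm wide, across the diagonal
- plate: Fixed dark steel loading plate, 250 x 250 mm, 10 mm thick, smooth (the tray slides on it with a friction of about 0.35, and so it does along the stops), flat on the bench. Origin: centre of its underside; x and y square to its edges, z up. It may be turned up to 0.45 rad either way
- far_stop: Fixed steel stop bar on the plate's +x edge, 15 mm thick, 26 mm high above the plate's top, from y = -30 to +95 mm of the plate's frame; its face that looks to -x is at x = 105 mm in the plate's frame. Its origin and axes are those of the plate
- side_stop: The same bar along the plate's +y edge, from x = -30 to +95 mm of the plate's frame; its face that looks to -y is at y = 105 mm in the plate's frame. Its origin and axes are those of the plate
- corner (a point): Point on the plate's top where the faces of the two stops would meet: plate x 105 mm, y 105 mm, 10 mm above the bench. With the tray home, the tray's centre is 50 mm from both faces, at plate x 55 mm, y 55 mm, its sides square to the plate and its handle pointing away from the corner
- shot1_center (a point): Centre of a piece of brass casting shot, a 14 mm ball of 12 g, one of five alike, at the start lying loose in the cup (number 1)
- shot2_center (a point): Centre of a piece of brass casting shot, a 14 mm ball of 12 g, one of five alike, at the start lying loose in the cup (number 2)
- shot3_center (a point): Centre of a piece of brass casting shot, a 14 mm ball of 12 g, one of five alike, at the start lying loose in the cup (number 3)
- shot4_center (a point): Centre of a piece of brass casting shot, a 14 mm ball of 12 g, one of five alike, at the start lying loose in the cup (number 4)
- shot5_center (a point): Centre of a piece of brass casting shot, a 14 mm ball of 12 g, one of five alike, at the start lying loose in the cup (number 5)
- jar: Bystander: lidded glass jar, 48 mm diameter, 58 mm high. Origin: centre of its underside
- dome_punch_stand: Bystander: turned steel stand, 48 mm diameter at the foot, 56 mm high, closed, narrow at the waist. Origin: centre of its underside
- graver: Bystander: graver with a wooden handle, 150 mm long, lying on the bench on the left. Origin: underside of it, length along x
Not all that is in view belongs to the job. Of the things shaped like the tray, the white one is meant.

How it is judged:
By the outcome, as a careful person would: the job done as asked, in the order asked, and still so for the second after the job is handed in, while the arm keeps its last pose, push and grip.
It also fails if it takes over 72 s, if anything falls off the work surface, if the arm or the gripper's body presses on something with over 40 N, if the wrist force passes 120 N, or if a joint passes its speed limit or range.

## Working session

There is one attempt and no reset: what is moved stays moved. The work goes in short steps, Python scripts to look and compute and a tool call to move; the robot and the scene stay as the last step left them, time stands still between calls to the robot, and variables do not carry over. Pictures are saved under pics/ and viewed, and the job is handed in when it is done.

Besides the shell and the picture viewer there is one more tool, called after ">>>" by a JSON object that holds its "api" and its "payload". drive_tool: Moves the arm, as the interface text tells. Its arguments: {"type":"object","properties":{"linear":{"type":"array"},"delta_rot":{"type":"array"},"claw":{"type":"array"},"newtons":{"type":"number"}},"required":["linear","delta_rot","claw"]}

```bash
ls; mkdir -p pics
python3 - <<'E'
from bench import robot
import cv2,numpy as np
print(robot.get_obs())
for n in("side","top"):
    c=robot.capture(n); cv2.imwrite(f"pics/{n}0.png",c["frame"][:,:,::-1]); np.savez(f"/tmp/{n}0.npz",**c)
    print({k:v for k,v in c.items() if k not in("frame","range_z")})
E
```

```text
pics
{'t': 0.0, 'joints': array([ 1.05003454e+00,  5.33484337e-02,  1.61428018e+00, -4.99102761e-06,
        1.47599620e+00, -1.18972937e-01]), 'qd': array([-0.00079668,  0.00030219,  0.00205913,  0.00135427, -0.0006847 ,
        0.00022174]), 'tau': array([ 1.43985588e-03, -3.93683624e+01, -3.70177603e+01, -3.97811550e-05,
        6.95518451e-03, -2.73671411e-06]), 'ee_pos': array([0.24409244, 0.57469478, 0.2300765 ]), 'orientation': array([ 2.61927837,  1.73297962, -0.00284808]), 'wrist_force': array([-0.95349527, -0.68482913, -0.03192538]), 'wrist_torque': array([-0.04997699,  0.00242952,  0.00181198]), 'finger_gap': 1.0033181999591543}
{'fx': 409.4781338349733, 'fy': 409.4781338349733, 'cx': 306.5639523646274, 'cy': 201.46602470153263, 'position': array([ 0.04140501, -0.62407401,  0.78155661]), 'rotation': array([-2.17590289,  0.77691126, -0.32477819])}
{'fx': 455.9432047993608, 'fy': 455.9432047993608, 'cx': 323.52378737666874, 'cy': 200.85368208097657, 'position': array([0.34947232, 0.04054092, 1.06728842]), 'rotation': array([-2.12571733,  2.11435185, -0.17253144])}
```

View pics/side0.png

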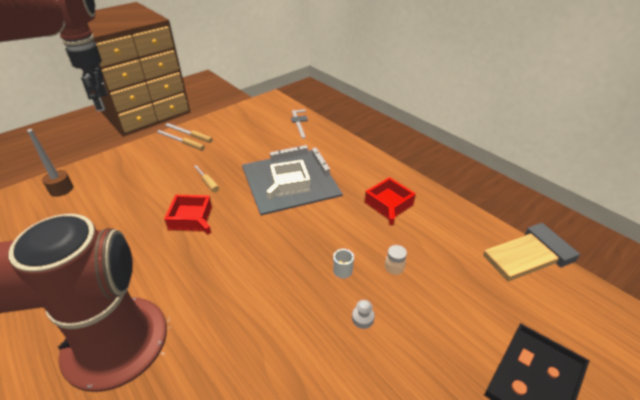

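View pics/top0.png

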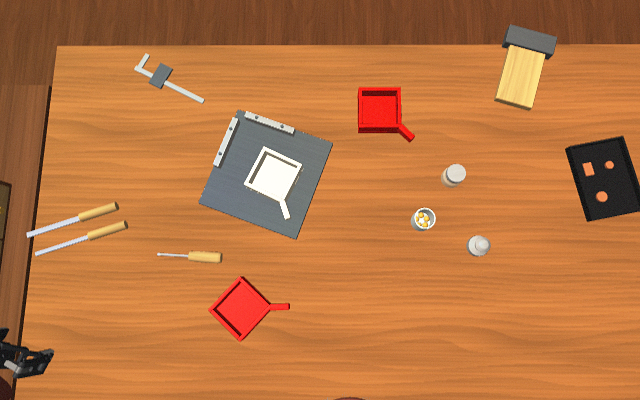

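The side view shows the arm at left, the plate at (292,182) with the white tray on it, the two red trays at (188,212) and (390,197), and three small items at (343,263), (397,260) and (363,314). In the top view:
- **Cup candidates:** (424,218), (455,175) and (479,245). The one at (424,218) is open with yellow balls inside, so it is the cup. (455,175) is the lidded jar and (479,245) is the stand.
- **Tray candidates:** white at (273,175), red at (380,110) and (241,308). The white one on the plate is meant.

Next I'll enlarge a crop to confirm and measure.

```bash
cat > h.py <<'E'
import numpy as np,cv2
from scipy.spatial.transform import Rotation as R
def load(n): return dict(np.load(f"/tmp/{n}.npz"))
def ray(c,u,v,z):
    d=R.from_rotvec(c["rotation"]).as_matrix()@np.array([(u-c["cx"])/c["fx"],(v-c["cy"])/c["fy"],1.])
    p=c["position"]; return p+d*(z-p[2])/d[2]
def proj(c,P):
    q=(np.atleast_2d(P)-c["position"])@R.from_rotvec(c["rotation"]).as_matrix()
    return np.c_[q[:,0]/q[:,2]*c["fx"]+c["cx"],q[:,1]/q[:,2]*c["fy"]+c["cy"]]
def cloud(c):
    v,u=np.mgrid[:400,:640]; z=c["range_z"]
    q=np.stack([(u-c["cx"])/c["fx"]*z,(v-c["cy"])/c["fy"]*z,z],-1)
    return q@R.from_rotvec(c["rotation"]).as_matrix().T+c["position"]
E
python3 - <<'E'
from h import *
c=load("top0"); f=c["frame"][:,:,::-1]
a=cv2.resize(f[100:250,190:340],None,fx=4,fy=4,interpolation=cv2.INTER_CUBIC)[:, :400*2]
b=cv2.resize(f[150:270,400:500],None,fx=2,fy=2,interpolation=cv2.INTER_CUBIC)
im=np.zeros((600,800,3),np.uint8); im[:600,:600]=a; im[:240,600:800]=b
s=load("side0")["frame"][:,:,::-1]
im[260:600,600:800]=cv2.resize(s[235:335,330:389+0],(200,340)) 
cv2.imwrite("pics/crop0.png",im)
P=cloud(c)
for u,v in [(424,218),(455,175),(479,245),(300,260),(320,150),(230,190),(272,180),(220,150),(410,135),(285,210)]:
    print(u,v,P[v,u].round(4),c["range_z"][v,u])
E
```

```text
424 218 [ 0.4997 -0.1737  0.0196] 1.0538168
455 175 [ 0.5927 -0.2389  0.0583] 1.031266
479 245 [ 0.4354 -0.2866  0.0514] 1.0091374
300 260 [ 4.026e-01  1.130e-01 -2.000e-04] 1.0609982
320 150 [0.6659 0.0684 0.0076] 1.0993954
230 190 [0.5658 0.2809 0.012 ] 1.0809588
272 180 [0.5884 0.1806 0.0207] 1.074668
220 150 [0.6557 0.3022 0.0401] 1.069613
410 135 [ 0.692  -0.1426  0.0431] 1.0654875
285 210 [0.5113 0.1447 0.056 ] 1.0255399
```

View pics/crop0.png

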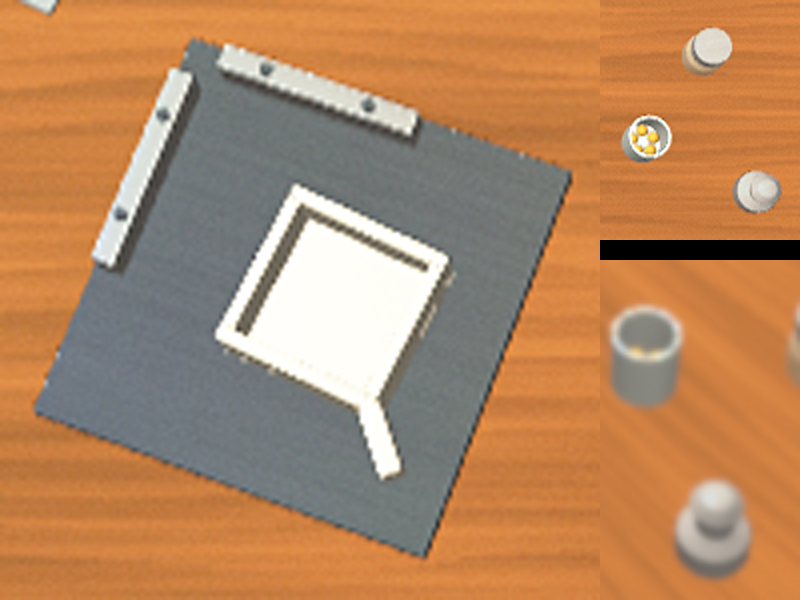

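The crop confirms it. The cup at left of the three holds five yellow balls. The white tray at crop (330,300) has its handle toward (385,465), and the stops meet near crop (190,45). Now the poses.

```bash
cat > meas.py <<'E'
from h import *
def rectfit(m):
    cs,_=cv2.findContours(m.astype(np.uint8),cv2.RETR_EXTERNAL,cv2.CHAIN_APPROX_NONE)
    return max(cs,key=cv2.contourArea)
def plate(c):
    f=c["frame"].astype(int); P=cloud(c)
    r,g,b=f[...,0],f[...,1],f[...,2]
    m=((r-b<25)&(np.indices(r.shape)[1]>190)&(np.indices(r.shape)[1]<345)&(np.indices(r.shape)[0]>95)&(np.indices(r.shape)[0]<245)).astype(np.uint8)
    m=cv2.morphologyEx(m,cv2.MORPH_OPEN,np.ones((5,5)))
    cnt=rectfit(m); h=cv2.approxPolyDP(cv2.convexHull(cnt),8,True)[:,0]
    pts=np.array([ray(c,u,v,0.010)[:2] for u,v in cnt[:,0]])
    return h,cv2.minAreaRect(pts.astype(np.float32)*1000),pts
def tray(c,z=0.055):
    f=c["frame"].astype(int); v,u=np.indices(f.shape[:2])
    m=((f.min(2)>170)&(u>235)&(u<340)&(v>140)&(v<225)).astype(np.uint8)
    cnt=rectfit(m); body=cv2.morphologyEx(cv2.drawContours(np.zeros_like(m),[cnt],-1,1,-1),cv2.MORPH_OPEN,np.ones((17,17)))
    return m,cnt,body
E
python3 - <<'E'
from meas import *
c=load("top0"); P=cloud(c)
h,rect,pts=plate(c); print("plate hull",h.tolist(),rect)
for p in h: print(ray(c,*p,0.01).round(4))
# stops: bright, outside tray
m,cnt,body=tray(c)
pts=np.array([ray(c,u,v,0.055)[:2] for u,v in cnt[:,0]])*1000
b=rectfit(body); bp=np.array([ray(c,u,v,0.055)[:2] for u,v in b[:,0]],np.float32)*1000
print("tray",cv2.minAreaRect(bp), cv2.boxPoints(cv2.minAreaRect(bp)).round(1).tolist())
# depth-based rim
v,u=np.indices((400,640))
near=(u>235)&(u<340)&(v>130)&(v<230)&(P[...,2]>.045)&(P[...,2]<.065)
q=P[near]; print("tray depth rim",len(q),q.min(0),q.max(0)); 
n=near.astype(np.uint8)
# handle tip
ctr=np.array(cv2.minAreaRect(bp)[0]); d=np.linalg.norm(pts-ctr,axis=1); i=d.argmax(); print("handle far",pts[i],d[i])
# cup rim
near=(u>405)&(u<445)&(v>195)&(v<240)&(P[...,2]>.045)
q=P[near]; print("cup",len(q),q[:,2].mean(),cv2.minEnclosingCircle((q[:,:2]*1000).astype(np.float32)))
s=load("side0");Q=cloud(s)
v,u=np.indices((400,640)); near=(u>325)&(u<362)&(v>240)&(v<285)&(Q[...,2]>.047)
q=Q[near]; print("cup side",len(q),q[:,2].mean(),cv2.minEnclosingCircle((q[:,:2]*1000).astype(np.float32)))
for nm,(U,V) in dict(jar=(455,175),stand=(479,245)).items():
    near=(abs(np.indices((400,640))[1]-U)<22)&(abs(np.indices((400,640))[0]-V)<22)&(P[...,2]>(.05))
    q=P[near]; print(nm,q.mean(0),len(q))
E
```

```text
plate hull [[237, 111], [331, 143], [296, 237], [200, 203]] ((611.5948486328125, 198.57177734375), (253.3646240234375, 251.42279052734375), 69.94720458984375)
[0.7639 0.2727 0.01  ]
[0.6827 0.0419 0.01  ]
[0.4552 0.1224 0.01  ]
[0.5346 0.3512 0.01  ]
tray ((595.2415771484375, 175.30758666992188), (99.90868377685547, 100.8221435546875), 64.59574127197266) [[528.2999877929688, 151.8000030517578], [619.2999877929688, 108.5999984741211], [662.2000122070312, 198.8000030517578], [571.0999755859375, 242.10000610351562]]
tray depth rim 772 [0.49266693 0.11025651 0.04500865] [0.66160231 0.24030343 0.06136019]
handle far [491.00593949 144.36838662] 108.73041091960563
cup 124 0.10023392652109923 ((429.1094970703125, -73.53116607666016), 139.12063598632812)
cup side 98 0.11689330254127187 ((276.1842956542969, -386.82952880859375), 333.77581787109375)
jar [ 0.5924336  -0.23389457  0.08203219] 298
stand [ 0.43282223 -0.27604808  0.10947569] 146
```

```bash
cat >> meas.py <<'E'
from scipy.optimize import least_squares
def sqfit(pts,size,x0):
    """robust fit of a square outline to points (mm)"""
    def res(p):
        c,s=np.cos(p[2]),np.sin(p[2]); q=(pts-p[:2])@np.array([[c,-s],[s,c]])
        a=np.abs(q)-size/2; return a.max(1)
    return least_squares(res,x0,loss="soft_l1",f_scale=1.0).x
E
python3 - <<'E'
from meas import *
c=load("top0")
h,rect,pts=plate(c); pts=pts*1000
print("plate",sqfit(pts,250,[611,198,-.34]))
x=sqfit(pts,252,[611,198,-.34]);print(x)
m,cnt,body=tray(c)
p=np.array([ray(c,u,v,0.055)[:2] for u,v in cnt[:,0]])*1000
d=np.linalg.norm(p-[595,175],axis=1)
hd=np.array([-104,-31])/108.7
al=(p-[595,175])@hd; pe=np.abs((p-[595,175])@[-hd[1],hd[0]])
k=(al<60)
print("tray",sqfit(p[k],100,[595,175,-.44]),k.sum(),len(k))
hp=p[(al>80)&(al<103)]; print("handle mid",hp.mean(0), "dir", np.degrees(np.arctan2(*(hp.mean(0)-[595,175])[::-1])))
# stop inner faces, check by brightness profile
f=c["frame"][:,:,::-1].copy()
X=x
def w(px,py,z):
    cc,ss=np.cos(X[2]),np.sin(X[2]); return [X[0]/1000+cc*px-ss*py,X[1]/1000+ss*px+cc*py,z]
big=cv2.resize(f[90:250,190:350],(800,800),interpolation=cv2.INTER_CUBIC)[:600]
T=lambda P:(((proj(c,P)-[190,90]+.5)*5)).astype(np.int32)
cv2.polylines(big,[T([w(-.125,-.125,.01),w(.125,-.125,.01),w(.125,.125,.01),w(-.125,.125,.01)])],True,(0,255,0),1)
for z in(.01,.036):
  cv2.polylines(big,[T([w(.105,-.03,z),w(.105,.095,z)])],False,(0,0,255),1)
  cv2.polylines(big,[T([w(-.03,.105,z),w(.095,.105,z)])],False,(0,0,255),1)
cv2.imwrite("pics/ov0.png",big)
# cup
for n,(U,V) in dict(top0=(424,218),side0=(343,263)).items():
    s=load(n); g=s["frame"]; hsv=cv2.cvtColor(g,cv2.COLOR_RGB2HSV)
    v,u=np.indices((400,640)); m=((hsv[...,1]<90)&(abs(u-U)<25)&(abs(v-V)<28)).astype(np.uint8)
    cn=rectfit(m)[:,0]; print(n,cn.min(0),cn.max(0),cv2.contourArea(cn))
    cv2.imwrite(f"pics/cup_{n}.png",cv2.resize(np.hstack([g[V-30:V+30,U-30:U+30,::-1],cv2.cvtColor(m*255,cv2.COLOR_GRAY2BGR)[V-30:V+30,U-30:U+30]]),None,fx=6,fy=6,interpolation=cv2.INTER_CUBIC))
E
```

```text
plate [ 6.10721918e+02  1.98107202e+02 -3.46437009e-01]
[ 6.11031158e+02  1.98356237e+02 -3.46292372e-01]
tray [ 5.95218914e+02  1.75221602e+02 -4.48071226e-01] 142 186
handle mid [508.70003975 144.63847933] dir -160.61742218203045
top0 [411 208] [435 230] 412.5
side0 [333 249] [353 277] 473.0
```

View pics/ov0.png

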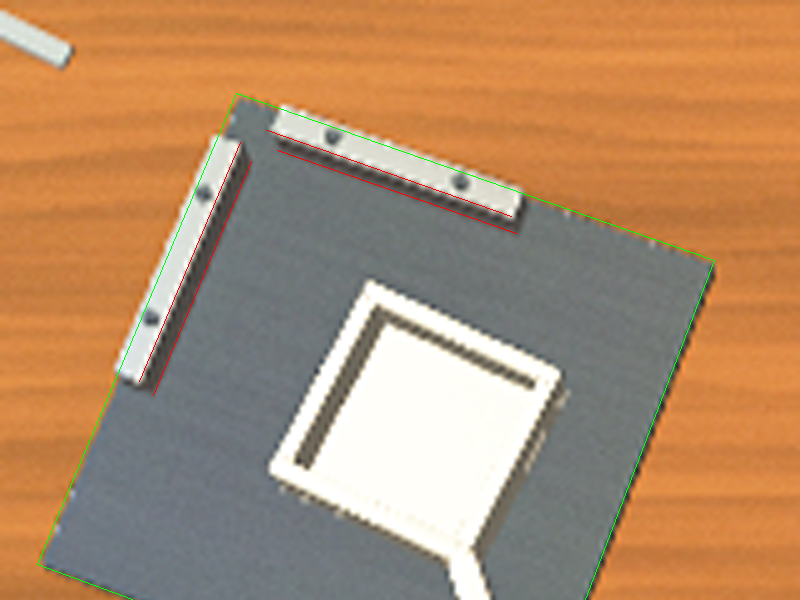

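View pics/cup_top0.png

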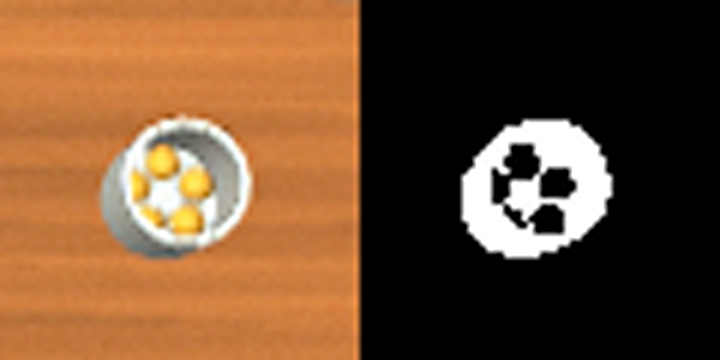

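View pics/cup_side0.png

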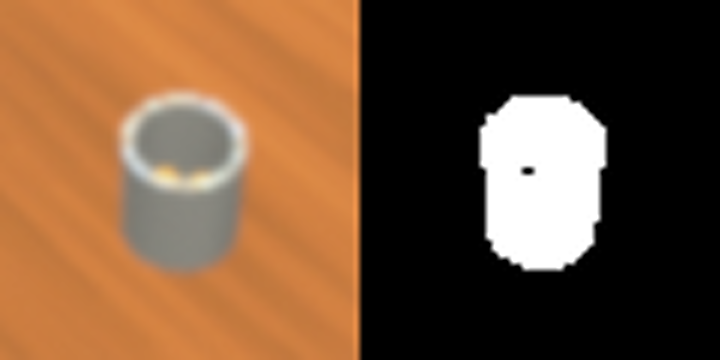

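```bash
cat >> h.py <<'E'
def delta(obs,p=None,Rm=None):
    """needed tool-frame shift (mm) & rotvec from a pose dict to world target"""
    R0=R.from_rotvec(obs["orientation"]).as_matrix()
    l=np.zeros(3) if p is None else R0.T@(np.array(p)-obs["ee_pos"])*1000
    r=np.zeros(3) if Rm is None else R.from_matrix(R0.T@Rm).as_rotvec()
    return l.round(1),r.round(4)
def tool(xaz,th):
    """jaw x horizontal at azimuth xaz (rad), z tilted th from down toward azimuth xaz-90deg"""
    a=xaz-np.pi/2; x=np.array([np.cos(xaz),np.sin(xaz),0]); z=np.array([np.sin(th)*np.cos(a),np.sin(th)*np.sin(a),-np.cos(th)])
    return np.c_[x,np.cross(z,x),z]
E
python3 - <<'E'
from h import *
from bench import robot
print([a for a in dir(robot) if not a.startswith("_")])
t,s=load("top0"),load("side0")
print("cup top",ray(t,424.7,218.2,.052),"side",ray(s,343.2,256,.052))
# triangulate
def d(c,u,v): return R.from_rotvec(c["rotation"]).as_matrix()@np.array([(u-c["cx"])/c["fx"],(v-c["cy"])/c["fy"],1.])
A=[];b=[]
for c,u,v in((t,424.7,218.2),(s,343.2,256)):
    k=d(c,u,v);k/=np.linalg.norm(k);M=np.eye(3)-np.outer(k,k);A.append(M);b.append(M@c["position"])
print("tri",np.linalg.lstsq(np.vstack(A),np.hstack(b),rcond=None)[0])
print("jar",ray(t,455.5,174,.058),"stand",ray(t,480,244,.05))
o=robot.get_obs(); print(delta(o,[.47,-.16,.22],tool(np.radians(63),0)))
E
```

```text
['Unreachable', 'capture', 'get_obs', 'grip_depth', 'sign_off']
cup top [ 0.49465653 -0.16864049  0.052     ] side [ 0.49595877 -0.16994452  0.052     ]
tri [ 0.49550893 -0.16923763  0.05135406]
jar [ 0.59509632 -0.24016016  0.058     ] stand [ 0.43774787 -0.2893549   0.05      ]
(array([-587.9,  495.2,   11.2]), array([-0.0002,  0.0018,  0.0694]))
```

>>> {"api": "drive_tool", "payload": {"linear": [[-45, 38, 1], [-90, 76, 2], [-135, 114, 3], [-180, 152, 4], [-225, 190, 4]], "delta_rot": [[0, 0, 0], [0, 0, 0], [0, 0, 0], [0, 0, 0], [0, 0, 0]], "claw": [85, 85, 85, 85, 85], "newtons": 60}}

```text
t: 0.72
ee_pos: [0.3312, 0.292, 0.2267]
orientation: [2.619, 1.734, -0.001]
wrist_force: [0.7, 0.9, 0.1]
finger_gap: 0.997
```

>>> {"api": "drive_tool", "payload": {"linear": [[-45, 38, 1], [-90, 76, 2], [-135, 114, 3], [-180, 152, 4], [-225, 190, 4]], "delta_rot": [[0, 0, 0], [0, 0, 0], [0, 0, 0.02], [0, 0, 0.04], [0, 0, 0.07]], "claw": [85, 85, 85, 85, 85]}}

```text
t: 1.35
ee_pos: [0.4181, 0.0106, 0.223]
orientation: [2.68, 1.639, 0.001]
wrist_force: [0.5, 0.1, 0.3]
finger_gap: 0.992
```

Run:
```python
from h import *
from bench import robot
o=robot.get_obs(); print(o["t"],o["joints"].round(3),o["ee_pos"].round(4)); print(delta(o,[.46,-.15,.22],tool(np.radians(63),0)))
```

```text
1.35 [-0.153 -0.475  2.077  0.     1.539 -1.251] [0.4181 0.0106 0.223 ]
(array([-123.9,  110.4,    3. ]), array([ 0.0002, -0.0003, -0.0016]))
```

Run:
```python
from h import *
from bench import robot
o=robot.get_obs()
Rm=tool(np.radians(63),np.radians(60)); z=Rm[:,2]
g=np.array([.4955,-.1692,.033])+.021*z; pre=g-.09*z
print(g,pre,delta(o,pre,Rm), delta(o,pre+[0,0,.05],tool(np.radians(63),np.radians(50))))
```

```text
[ 0.51170432 -0.17745651  0.0225    ] [ 0.44225723 -0.14207146  0.0675    ] (array([-124.9,   91. ,  155.5]), array([-1.047e+00,  6.000e-04, -1.700e-03])) (array([-124.9,   91. ,  105.5]), array([-8.725e-01,  4.000e-04, -1.700e-03]))
```

>>> {"api": "drive_tool", "payload": {"linear": [[-40, 30, 0], [-80, 55, 10], [-125, 75, 25], [-125, 85, 50], [-125, 91, 75]], "delta_rot": [[0, 0, 0], [-0.17, 0, 0], [-0.34, 0, 0], [-0.51, 0, 0], [-0.68, 0, 0]], "claw": [85, 85, 85, 85, 85]}}

```text
t: 1.98
ee_pos: [0.4424, -0.1413, 0.1482]
orientation: [2.147, 1.312, 0.469]
wrist_force: [-0.3, 0.2, -0.9]
finger_gap: 0.992
```

Run:
```python
from h import *
from bench import robot
o=robot.get_obs(); print(o["t"],o["joints"].round(3),o["ee_pos"].round(4)); 
Rm=tool(np.radians(63),np.radians(60)); z=Rm[:,2]
g=np.array([.4955,-.1692,.033])+.021*z; pre=g-.09*z
print(delta(o,pre,Rm))
```

```text
1.975 [-0.467 -0.828  2.509 -0.006  0.775 -1.561] [ 0.4424 -0.1413  0.1482]
(array([ -0.8, -51. ,  62.5]), array([-0.3609,  0.002 , -0.0017]))
```

```bash
cat > kin.py <<'E'
import numpy as np
D=[([1.05003,.05335,1.61428,0,1.47600],[0.24409,0.57469,0.23008]),
([-0.153,-0.475,2.077,0,1.539],[.4181,.0106,.223]),
([-0.467,-0.828,2.509,-0.006,0.775],[.4424,-.1413,.1482])]
A=[];b=[]
for q,p in D:
    r=np.cos(q[0])*p[0]+np.sin(q[0])*p[1]; lat=-np.sin(q[0])*p[0]+np.cos(q[0])*p[1]
    f=q[1]+q[2]; t=f+q[4]
    A.append([1,0,np.sin(q[1]),np.cos(f),np.sin(f),np.sin(t)]);b.append(r)
    A.append([0,1,np.cos(q[1]),-np.sin(f),np.cos(f),np.cos(t)]);b.append(p[2]); print(lat)
A=np.array(A);x,res,rk,sv=np.linalg.lstsq(A,np.array(b),rcond=None);print(x,sv)
E
python3 kin.py
```

```text
0.07420117179713895
0.07419618986607357
0.07300269296206593
[ 0.02106395  0.1185287   0.4121085  -0.01552023  0.57865322  0.25947333] [3.39863250e+00 2.45940122e+00 5.72313558e-01 2.67110512e-01
 4.18402661e-02 1.14522551e-03]
```

Run:
```python
from h import *
from bench import robot
o=robot.get_obs()
Rm=tool(np.radians(63),np.radians(45)); z=Rm[:,2]
g=np.array([.4955,-.1692,.034])+.021*z
print(g,delta(o,g+[0,0,.085],Rm),delta(o,g,Rm))
```

```text
[ 0.50873077 -0.17594141  0.01915076] (array([-0.6, 29.9, 81.4]), array([-0.0991,  0.0017, -0.002 ])) (array([ -0.6, -23.9, 147.2]), array([-0.0991,  0.0017, -0.002 ]))
```

>>> {"api": "drive_tool", "payload": {"linear": [[0, 17, 38], [0, 30, 79], [0, 30, 79], [0, 30, 79]], "delta_rot": [[-0.06, 0, 0], [-0.1, 0, 0], [-0.1, 0, 0], [-0.1, 0, 0]], "claw": [85, 85, 85, 85]}}

```text
t: 2.48
ee_pos: [0.5073, -0.1733, 0.1058]
orientation: [2.069, 1.267, 0.521]
wrist_force: [-0.7, -0.6, 0.0]
finger_gap: 0.996
```

Run:
```python
from h import *
from bench import robot
o=robot.get_obs(); print(o["t"],o["joints"].round(3),o["ee_pos"].round(4))
Rm=tool(np.radians(63),np.radians(45)); z=Rm[:,2]
g=np.array([.4955,-.1692,.038])+.021*z
print(g,delta(o,g,Rm))
for n in("side","top"):
    c=robot.capture(n); np.savez(f"/tmp/{n}1.npz",**c)
    U,V=dict(side=(330,230),top=(420,210))[n]
    cv2.imwrite(f"pics/{n}1.png",cv2.resize(c["frame"][V-75:V+75,U-100:U+100,::-1],None,fx=4,fy=4,interpolation=cv2.INTER_CUBIC))
```

```text
2.475 [-0.466 -0.485  2.428 -0.01   0.42  -1.558] [ 0.5073 -0.1733  0.1058]
[ 0.50873077 -0.17594141  0.02315076] (array([ -1.7, -56.3,  60.5]), array([-0.006 ,  0.0004, -0.0004]))
```

View pics/side1.png

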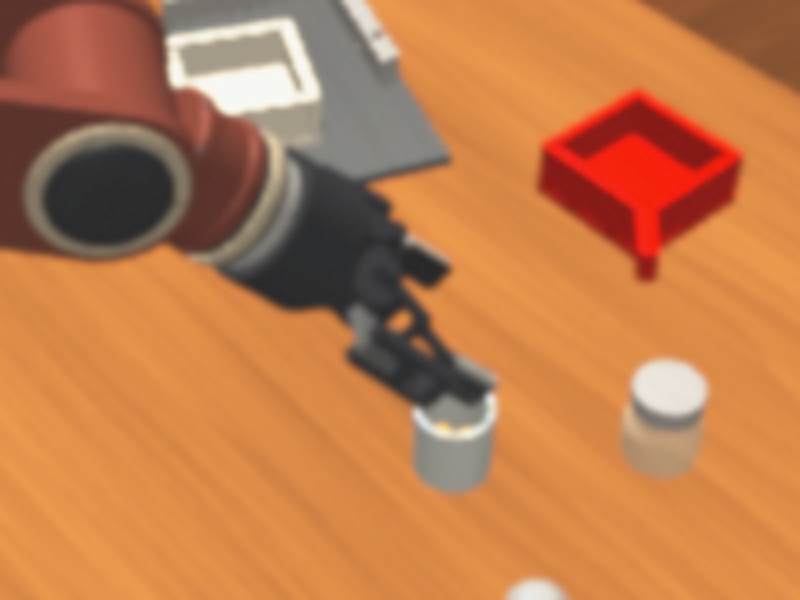

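View pics/top1.png

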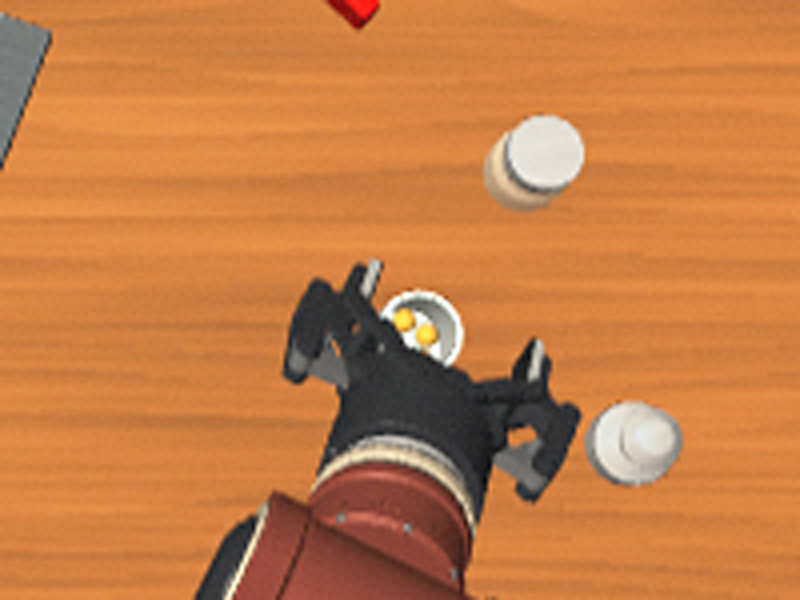

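```bash
sed -i 's/^A=\[\];b=/D.append(([-0.466,-0.485,2.428,-0.010,0.42],[.5073,-.1733,.1058]))\nA=[];b=/' kin.py
cat >> kin.py <<'E'
print(np.linalg.norm(A@x-b))
from scipy.optimize import least_squares
def ik(p,tilt):
    r=np.sqrt(p[0]**2+p[1]**2-.0742**2)
    def f(q):
        a=q[0]+q[1]; t=np.pi-tilt
        return [x[0]+x[2]*np.sin(q[0])+x[3]*np.cos(a)+x[4]*np.sin(a)+x[5]*np.sin(t)-r, x[1]+x[2]*np.cos(q[0])-x[3]*np.sin(a)+x[4]*np.cos(a)+x[5]*np.cos(t)-p[2]]
    s=least_squares(f,[-.5,2.3]); q=s.x; return q.round(3),round(np.pi-tilt-q.sum(),3),s.cost
if __name__=="__main__":
    for p,t in [((.5087,-.176,.023),45),((.595,.175,.11),60),((.595,.175,.11),70),((.615,.18,.11),70),((.595,.175,.11),80),((.5,.15,.02),0)]: print(p,t,ik(p,np.radians(t)))
E
python3 kin.py
```

```text
0.07420117179713895
0.07419618986607357
0.07300269296206593
0.07311672082412202
[0.00091214 0.23850597 0.42658574 0.09583065 0.60891804 0.28004648] [3.91475564 2.82411413 0.72039256 0.37570064 0.18346134 0.07275417]
0.0002113493761065624
(0.5087, -0.176, 0.023) 45 (array([-0.254,  2.441]), np.float64(0.169), np.float64(3.824160476316346e-20))
(0.595, 0.175, 0.11) 60 (array([-0.218,  2.35 ]), np.float64(-0.037), np.float64(1.1551379876501276e-23))
(0.595, 0.175, 0.11) 70 (array([-0.153,  2.396]), np.float64(-0.324), np.float64(4.150848541703875e-19))
(0.615, 0.18, 0.11) 70 (array([-0.096,  2.347]), np.float64(-0.331), np.float64(9.920302250852266e-20))
(0.595, 0.175, 0.11) 80 (array([-0.03 ,  2.408]), np.float64(-0.633), np.float64(4.278645964450683e-30))
(0.5, 0.15, 0.02) 0 (array([0.044, 2.004]), np.float64(1.094), np.float64(9.027314963272891e-20))
```

Run:
```python
from kin import ik
import numpy as np
for p,t in [((.5087,-.176,.025),40),((.58,.17,.11),-60),((.58,.17,.11),-70),((.58,.17,.11),-80),((.58,.17,.11),-90),((.58,.17,.2),-80),((.58,.17,.2),-100)]: print(p,t,ik(p,np.radians(t)))
```

```text
0.07420117179713895
0.07419618986607357
0.07300269296206593
0.07311672082412202
[0.00091214 0.23850597 0.42658574 0.09583065 0.60891804 0.28004648] [3.91475564 2.82411413 0.72039256 0.37570064 0.18346134 0.07275417]
0.0002113493761065624
(0.5087, -0.176, 0.025) 40 (array([-0.251,  2.399]), np.float64(0.296), np.float64(4.486600205132511e-22))
(0.58, 0.17, 0.11) -60 (array([0.777, 1.133]), np.float64(2.279), np.float64(4.2564014735930106e-30))
(0.58, 0.17, 0.11) -70 (array([0.874, 1.061]), np.float64(2.428), np.float64(2.8593367067593707e-28))
(0.58, 0.17, 0.11) -80 (array([0.963, 1.005]), np.float64(2.57), np.float64(7.809235412522595e-27))
(0.58, 0.17, 0.11) -90 (array([1.04 , 0.968]), np.float64(2.705), np.float64(8.499281387862117e-26))
(0.58, 0.17, 0.2) -80 (array([0.852, 1.018]), np.float64(2.668), np.float64(7.103080005792896e-28))
(0.58, 0.17, 0.2) -100 (array([0.972, 1.002]), np.float64(2.912), np.float64(1.1909550567848223e-26))
```

Run:
```python
from h import *
from bench import robot
o=robot.get_obs(); print(o["t"],o["joints"].round(3),o["ee_pos"].round(4))
Rm=tool(np.radians(63),np.radians(42)); z=Rm[:,2]
g=np.array([.4955,-.1692,.038])+.021*z
print(g,delta(o,g,Rm))
```

```text
2.575 [-0.466 -0.489  2.427 -0.01   0.42  -1.558] [ 0.508  -0.1736  0.108 ]
[ 0.50802019 -0.17557936  0.02239396] (array([ -1.7, -59.9,  61.3]), array([ 0.0506,  0.0003, -0.0003]))
```

>>> {"api": "drive_tool", "payload": {"linear": [[-1, -15, 15], [-2, -30, 30], [-2, -45, 46], [-2, -60, 61], [-2, -60, 61]], "delta_rot": [[0.05, 0, 0], [0.05, 0, 0], [0.05, 0, 0], [0.05, 0, 0], [0.05, 0, 0]], "claw": [85, 85, 85, 85, 85]}}

```text
t: 3.2
ee_pos: [0.5062, -0.175, 0.0203]
orientation: [2.11, 1.293, 0.494]
wrist_force: [0.3, -0.6, 1.1]
finger_gap: 0.996
```

>>> {"api": "drive_tool", "payload": {"linear": [[0, 0, 0], [0, 0, 0], [0, 0, 0], [0, 0, 0], [0, 0, 0]], "delta_rot": [[0, 0, 0], [0, 0, 0], [0, 0, 0], [0, 0, 0], [0, 0, 0]], "claw": [40, 40, 40, 40, 40], "newtons": 60}}

```text
t: 3.82
ee_pos: [0.5085, -0.1761, 0.0229]
orientation: [2.106, 1.29, 0.497]
wrist_force: [-5.0, 2.8, 9.4]
finger_gap: 0.548
```

Run:
```python
from h import *
from bench import robot
o=robot.get_obs(); print(o)
for n in("side","top"):
    c=robot.capture(n); np.savez(f"/tmp/{n}2.npz",**c)
    U,V=dict(side=(330,230),top=(420,210))[n]
    cv2.imwrite(f"pics/{n}2.png",cv2.resize(c["frame"][V-75:V+75,U-100:U+100,::-1],None,fx=4,fy=4,interpolation=cv2.INTER_CUBIC))
```

```text
{'t': 3.825, 'joints': array([-4.71775088e-01, -2.51903015e-01,  2.41687364e+00,  6.28652059e-04,
        2.41529337e-01, -1.57139208e+00]), 'qd': array([ 1.10162239e-03, -1.77720720e-04,  7.62468283e-04, -3.52042462e-05,
       -2.05892038e-03,  6.92032457e-04]), 'tau': array([ -0.46901559, -15.58784366, -28.00500512,  -0.05007918,
        -1.70562577,  -0.03152018]), 'ee_pos': array([ 0.50848514, -0.17608309,  0.02288325]), 'orientation': array([2.10576917, 1.28970321, 0.49673803]), 'wrist_force': array([-5.02199771,  2.8185994 ,  9.43800272]), 'wrist_torque': array([0.1126969 , 0.05918278, 0.05806104]), 'finger_gap': 0.548193560452082}
```

View pics/side2.png

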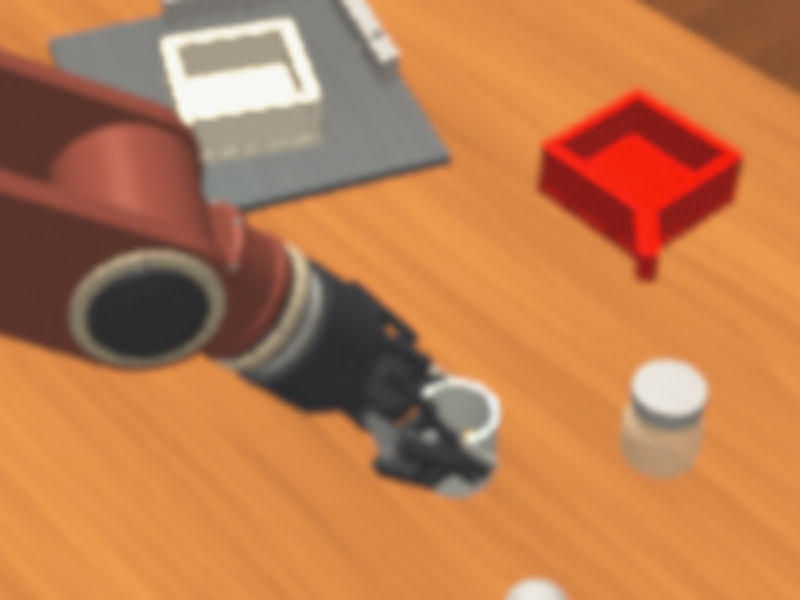

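View pics/top2.png

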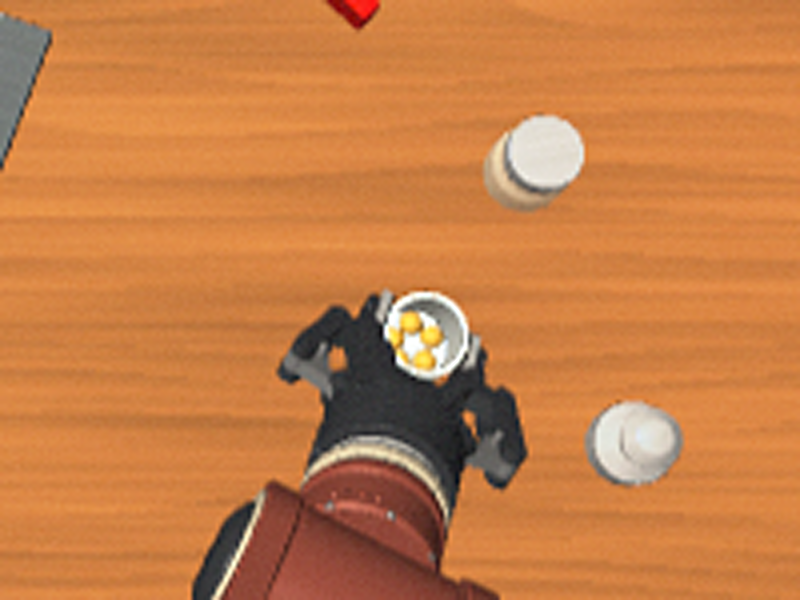

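>>> {"api": "drive_tool", "payload": {"linear": [[0, 0, 0], [0, 10, -11], [0, 28, -31], [0, 54, -59], [0, 80, -89]], "delta_rot": [[0, 0, 0], [0, 0, 0], [0, 0, 0], [0, 0, 0], [0, 0, 0]], "claw": [40, 40, 40, 40, 40], "newtons": 60}}

```text
t: 4.55
ee_pos: [0.5062, -0.1751, 0.1402]
orientation: [2.111, 1.293, 0.493]
wrist_force: [1.2, -0.3, -0.5]
finger_gap: 0.549
```

Run:
```python
from h import *
from bench import robot
o=robot.get_obs(); print(o["t"],o["joints"].round(3),o["ee_pos"].round(4),o["wrist_force"],o["finger_gap"])
z=R.from_rotvec(o["orientation"]).as_matrix(); print(z)
for n in("side","top"):
    c=robot.capture(n); np.savez(f"/tmp/{n}3.npz",**c)
    U,V=dict(side=(330,210),top=(420,210))[n]
    cv2.imwrite(f"pics/{n}3.png",cv2.resize(c["frame"][V-75:V+75,U-100:U+100,::-1],None,fx=4,fy=4,interpolation=cv2.INTER_CUBIC))
```

```text
4.55 [-0.472 -0.535  2.378  0.     0.571 -1.571] [ 0.5062 -0.1751  0.1402] [ 1.21786013 -0.27566518 -0.53786722] 0.5490785349560496
[[ 4.54507767e-01  6.64873295e-01  5.92761496e-01]
 [ 8.90742773e-01 -3.39219404e-01 -3.02502080e-01]
 [-4.93530588e-05  6.65487564e-01 -7.46408936e-01]]
```

View pics/side3.png

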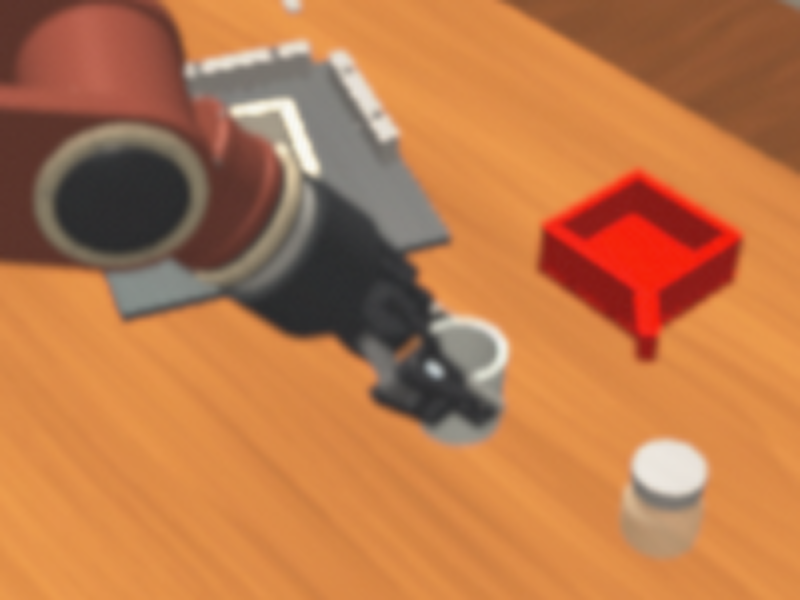

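Run:
```python
from kin import ik
from h import *
from bench import robot
for t in (0,-40,-60,-70,-75,-80): print(t,ik((.5555,.1688,.11),np.radians(t)),ik((.5555,.1688,.10),np.radians(t)))
o=robot.get_obs()
print(delta(o,[.5555,.1688,.14],tool(np.radians(99.5),0)))
print(delta(o,[.53,0.0,.2],tool(np.radians(81),np.radians(20))))
```

```text
0.07420117179713895
0.07419618986607357
0.07300269296206593
0.07311672082412202
[0.00091214 0.23850597 0.42658574 0.09583065 0.60891804 0.28004648] [3.91475564 2.82411413 0.72039256 0.37570064 0.18346134 0.07275417]
0.0002113493761065624
0 (array([0.054, 1.822]), np.float64(1.265), np.float64(1.725202255863409e-18)) (array([0.065, 1.828]), np.float64(1.248), np.float64(3.016565323790988e-18))
-40 (array([0.512, 1.385]), np.float64(1.943), np.float64(1.254363133190127e-22)) (array([0.523, 1.389]), np.float64(1.929), np.float64(2.1582125926679303e-22))
-60 (array([0.726, 1.211]), np.float64(2.252), np.float64(4.723343188609696e-31)) (array([0.738, 1.211]), np.float64(2.239), np.float64(2.099263639382087e-31))
-70 (array([0.823, 1.142]), np.float64(2.398), np.float64(8.23229125078602e-30)) (array([0.836, 1.141]), np.float64(2.386), np.float64(1.3192234933063688e-29))
-75 (array([0.869, 1.114]), np.float64(2.468), np.float64(1.0231810978348292e-28)) (array([0.882, 1.111]), np.float64(2.457), np.float64(1.3151106699101299e-28))
-80 (array([0.912, 1.089]), np.float64(2.537), np.float64(3.212922037109312e-28)) (array([0.926, 1.086]), np.float64(2.526), np.float64(4.333716005280492e-28))
(array([328.6, -90.6, -73.3]), array([ 0.7158,  0.2362, -0.6076]))
(array([166.7, -10.3, -81. ]), array([ 0.3892,  0.1642, -0.2707]))
```

>>> {"api": "drive_tool", "payload": {"linear": [[20, -1, -15], [55, -3, -35], [95, -5, -55], [133, -8, -70], [167, -10, -81]], "delta_rot": [[0.08, 0.03, -0.05], [0.16, 0.06, -0.11], [0.24, 0.1, -0.16], [0.31, 0.13, -0.22], [0.39, 0.16, -0.27]], "claw": [40, 40, 40, 40, 40]}}

```text
t: 5.28
ee_pos: [0.5275, 0.0028, 0.1923]
orientation: [2.185, 1.865, 0.314]
wrist_force: [0.3, -1.4, -1.3]
finger_gap: 0.543
```

Run:
```python
from h import *
from bench import robot
o=robot.get_obs();print(o["t"],o["joints"].round(3),o["ee_pos"].round(4),o["finger_gap"])
print(delta(o,[.5555,.1688,.16],tool(np.radians(99.5),np.radians(-5))))
```

```text
5.275 [-0.132 -0.385  2.091 -0.009  1.104 -1.542] [0.5275 0.0028 0.1923] 0.5430139784927632
(array([168.3,  -9. ,  31.1]), array([ 0.4162,  0.0392, -0.3232]))
```

>>> {"api": "drive_tool", "payload": {"linear": [[40, -2, 0], [80, -4, 5], [120, -6, 15], [152, -8, 25], [168, -9, 31]], "delta_rot": [[0.08, 0.01, -0.06], [0.16, 0.02, -0.13], [0.25, 0.03, -0.2], [0.33, 0.04, -0.26], [0.42, 0.04, -0.32]], "claw": [40, 40, 40, 40, 40]}}

```text
t: 5.9
ee_pos: [0.5557, 0.1682, 0.1587]
orientation: [-1.992, -2.348, 0.108]
wrist_force: [0.4, -0.3, -1.8]
finger_gap: 0.546
```

Run:
```python
from h import *
from bench import robot
o=robot.get_obs();print(o["t"],o["joints"].round(3),o["ee_pos"].round(4),o["finger_gap"])
for th,z in((-38,.13),(-55,.12),(-80,.11)): print(th,delta(o,[.5555,.1688,z],tool(np.radians(99.5),np.radians(th))))
c=robot.capture("side"); U,V=(300,190)
cv2.imwrite(f"pics/side4.png",cv2.resize(c["frame"][V-75:V+75,U-100:U+100,::-1],None,fx=4,fy=4,interpolation=cv2.INTER_CUBIC))
```

```text
5.9 [ 1.650e-01  6.400e-02  1.727e+00  1.000e-03  1.443e+00 -1.569e+00] [0.5557 0.1682 0.1587] 0.5463892337445787
-38 (array([ 0.6,  2.6, 28.6]), array([ 0.5706, -0.0015, -0.0019]))
-55 (array([ 0.6,  3.5, 38.6]), array([ 0.8673, -0.0018, -0.0017]))
-80 (array([ 0.6,  4.5, 48.5]), array([ 1.3036e+00, -2.2000e-03, -1.3000e-03]))
```

View pics/side4.png

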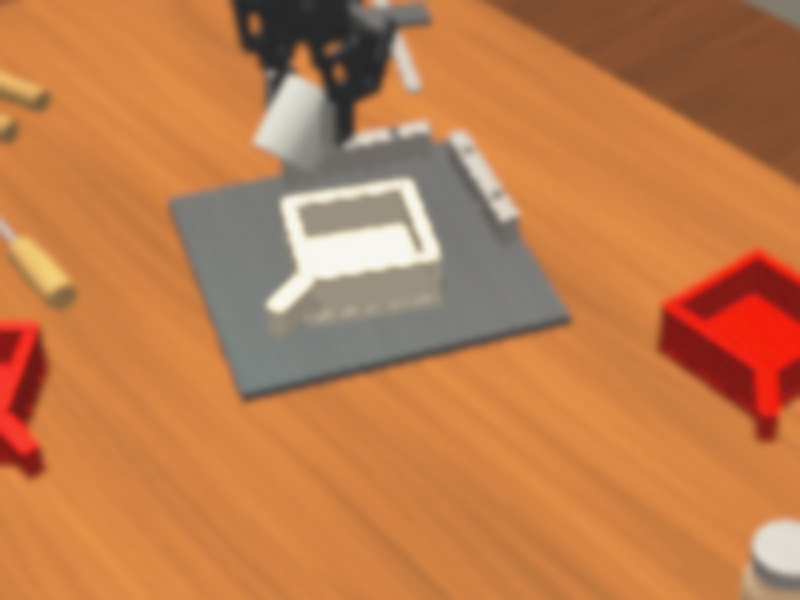

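The side crop shows the cup tilted about 45° above the tray, with all shot still inside as no balls are visible outside. Next is the pour.

>>> {"api": "drive_tool", "payload": {"linear": [[0, 1, 8], [0, 2, 16], [0, 3, 24], [0, 3, 32], [0, 3, 38]], "delta_rot": [[0.15, 0, 0], [0.3, 0, 0], [0.45, 0, 0], [0.6, 0, 0], [0.72, 0, 0]], "claw": [40, 40, 40, 40, 40]}}

```text
t: 6.58
ee_pos: [0.5561, 0.1663, 0.1211]
orientation: [-1.618, -1.898, 0.815]
wrist_force: [0.2, 0.3, -2.1]
finger_gap: 0.548
```

Run:
```python
from h import *
from bench import robot
o=robot.get_obs();print(o["t"],o["joints"].round(3),o["ee_pos"].round(4),o["finger_gap"])
for th,z in((-55,.11),(-80,.105)): print(th,delta(o,[.5555,.1688,z],tool(np.radians(99.5),np.radians(th))))
c=robot.capture("side"); U,V=(300,190)
cv2.imwrite(f"pics/side5.png",cv2.resize(c["frame"][V-75:V+75,U-100:U+100,::-1],None,fx=4,fy=4,interpolation=cv2.INTER_CUBIC))
```

```text
6.575 [ 1.620e-01  5.690e-01  1.323e+00  2.000e-03  2.060e+00 -1.568e+00] [0.5561 0.1663 0.1211] 0.5481727436626787
-55 (array([2.6, 7.9, 7.8]), array([ 0.1488, -0.0049, -0.0043]))
-80 (array([ 2.6, 11.6, 11.2]), array([ 0.5851, -0.0058, -0.0032]))
```

View pics/side5.png

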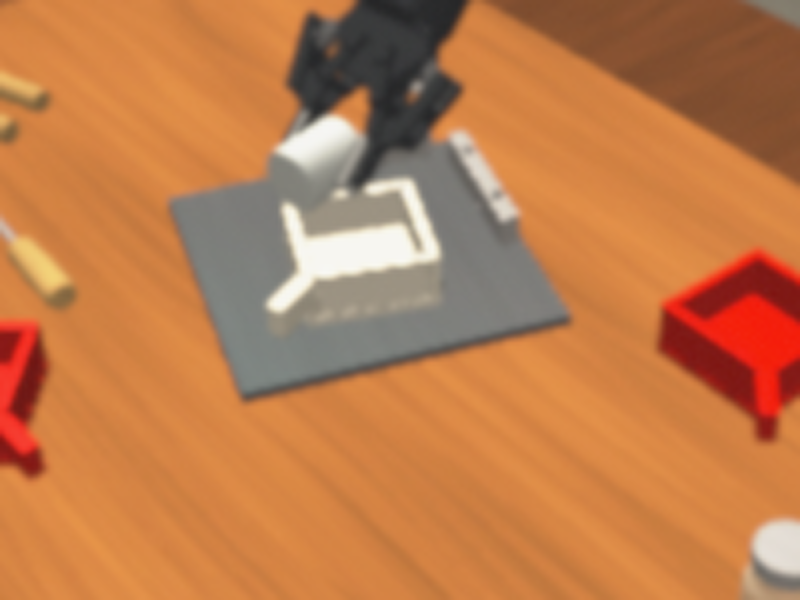

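>>> {"api": "drive_tool", "payload": {"linear": [[1, 3, 3], [2, 5, 5], [2, 8, 8], [2, 9, 9], [2, 11, 10]], "delta_rot": [[0.07, 0, 0], [0.14, 0, 0], [0.21, 0, 0], [0.3, 0, 0], [0.4, 0, 0]], "claw": [40, 40, 40, 40, 40]}}

```text
t: 7.25
ee_pos: [0.5562, 0.1685, 0.1078]
orientation: [-1.371, -1.61, 1.11]
wrist_force: [-0.9, -0.1, -1.0]
finger_gap: 0.545
```

Run:
```python
from h import *
from bench import robot
o=robot.get_obs();print(o["t"],o["joints"].round(3),o["ee_pos"].round(4),o["finger_gap"],o["wrist_force"])
for th,z in((-80,.11),): print(th,delta(o,[.5555,.1688,z],tool(np.radians(99.5),np.radians(th))))
c=robot.capture("side"); U,V=(300,190)
cv2.imwrite(f"pics/side6.png",cv2.resize(c["frame"][V-75:V+75,U-100:U+100,::-1],None,fx=4,fy=4,interpolation=cv2.INTER_CUBIC))
```

```text
7.25 [ 0.164  0.817  1.147  0.006  2.384 -1.565] [0.5562 0.1685 0.1078] 0.5448115532841178 [-0.93753958 -0.11649926 -1.04636001]
-80 (array([ 0.4, -2.2, -0.2]), array([ 0.1893, -0.0058, -0.0019]))
```

View pics/side6.png

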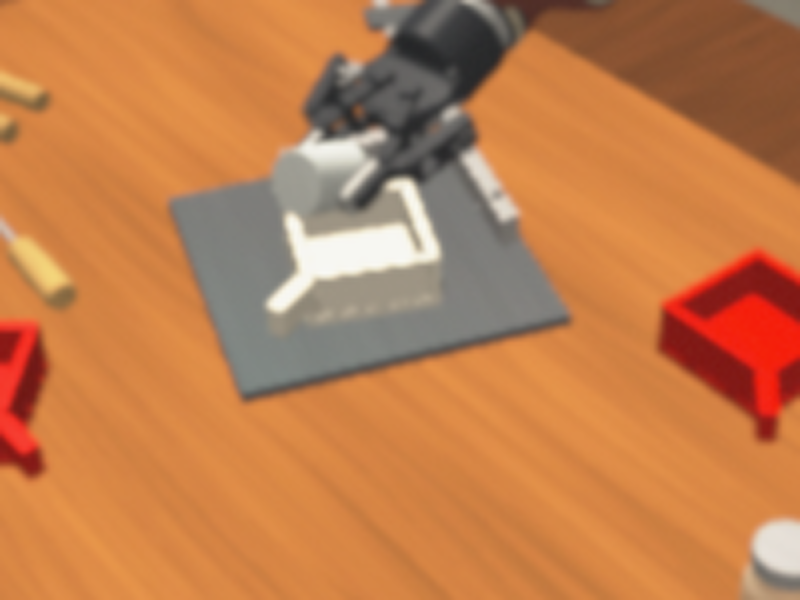

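>>> {"api": "drive_tool", "payload": {"linear": [[0, -1, 0], [0, -2, 0], [0, -2, 0], [0, -2, 0], [0, -2, 0]], "delta_rot": [[0.1, 0, 0], [0.19, 0, 0], [0.19, 0, 0], [0.19, 0, 0], [0.19, 0, 0]], "claw": [40, 40, 40, 40, 40]}}

```text
t: 7.92
ee_pos: [0.556, 0.1688, 0.1113]
orientation: [-1.248, -1.466, 1.227]
wrist_force: [-0.1, 0.4, -1.0]
finger_gap: 0.547
```

>>> {"api": "drive_tool", "payload": {"linear": [[0, 0, 0], [0, 0, 0], [0, 0, 0], [0, 0, 0], [0, 0, 0]], "delta_rot": [[0, 0, 0], [0, 0, 0], [0, 0, 0], [0, 0, 0], [0, 0, 0]], "claw": [40, 40, 40, 40, 40]}}

```text
t: 8.55
ee_pos: [0.5557, 0.1687, 0.1102]
orientation: [-1.246, -1.464, 1.229]
wrist_force: [0.2, 0.1, -0.9]
finger_gap: 0.546
```

Run:
```python
from h import *
from bench import robot
o=robot.get_obs();print(o["t"],o["joints"].round(3),o["ee_pos"].round(4),o["finger_gap"],o["wrist_force"])
c=robot.capture("side"); U,V=(300,190)
a=cv2.resize(c["frame"][V-75:V+75,U-66:U+67,::-1],(400,450),interpolation=cv2.INTER_CUBIC)
c=robot.capture("top"); U,V=(280,170)
b=cv2.resize(c["frame"][V-75:V+75,U-66:U+67,::-1],(400,450),interpolation=cv2.INTER_CUBIC)
cv2.imwrite(f"pics/p7.png",np.hstack([a,b]))
```

```text
8.55 [ 0.165  0.91   1.091  0.008  2.538 -1.564] [0.5557 0.1687 0.1102] 0.5461230574932492 [ 0.20331323  0.06119441 -0.87824592]
```

View pics/p7.png

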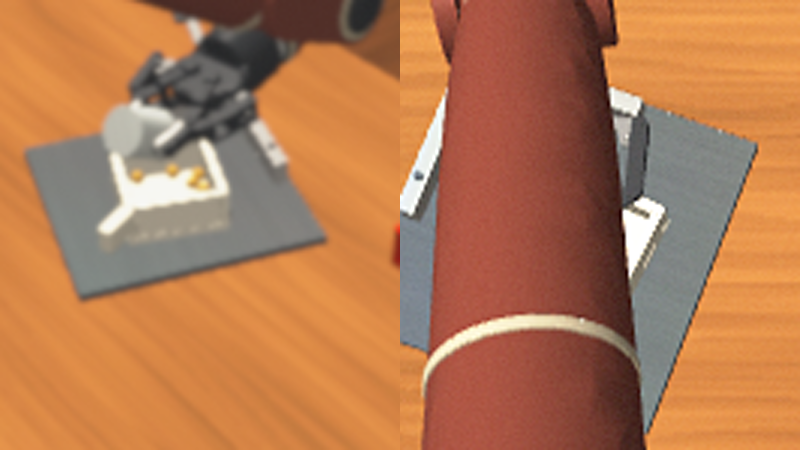

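The left crop shows balls in the tray at about (137,175), (172,170) and (200,182). The wrist load of 0.9 N matches an empty cup. Now I'll tilt back and return the cup.

>>> {"api": "drive_tool", "payload": {"linear": [[0, -15, -3], [0, -30, -6], [0, -45, -8], [0, -55, -10], [0, -60, -11]], "delta_rot": [[-0.1, 0, 0], [-0.27, 0, 0], [-0.45, 0, 0], [-0.63, 0, 0], [-0.81, 0, 0]], "claw": [40, 40, 40, 40, 40]}}

```text
t: 9.28
ee_pos: [0.557, 0.1689, 0.173]
orientation: [-1.751, -2.057, 0.612]
wrist_force: [-0.5, 0.3, -0.3]
finger_gap: 0.55
```

Run:
```python
from h import *
from bench import robot
o=robot.get_obs();print(o["t"],o["joints"].round(3),o["ee_pos"].round(4),o["finger_gap"],o["wrist_force"])
print(delta(o,[.535,.05,.19],tool(np.radians(85),np.radians(15))))
```

```text
9.275 [ 0.165  0.375  1.418  0.003  1.927 -1.566] [0.557  0.1689 0.173 ] 0.5503111114294627 [-0.49111886  0.34766411 -0.29329448]
(array([-113.8,  -43.4,    8. ]), array([-0.8358,  0.0399,  0.2516]))
```

>>> {"api": "drive_tool", "payload": {"linear": [[-22, -8, 1], [-45, -16, 3], [-68, -25, 5], [-91, -34, 6], [-114, -43, 8]], "delta_rot": [[-0.16, 0.01, 0.05], [-0.33, 0.02, 0.1], [-0.5, 0.03, 0.15], [-0.67, 0.03, 0.2], [-0.84, 0.04, 0.25]], "claw": [40, 40, 40, 40, 40]}}

```text
t: 9.9
ee_pos: [0.5344, 0.0491, 0.1895]
orientation: [2.163, 1.983, 0.262]
wrist_force: [0.2, 0.2, -1.1]
finger_gap: 0.548
```

Run:
```python
from h import *
from bench import robot
o=robot.get_obs();print(o["t"],o["joints"].round(3),o["ee_pos"].round(4),o["finger_gap"],o["wrist_force"])
Rg=R.from_rotvec([2.106,1.290,.497]).as_matrix()
print(delta(o,[.5085,-.1761,.103],Rg))
c=robot.capture("side"); U,V=(300,190)
a=cv2.resize(c["frame"][V-75:V+75,U-66:U+67,::-1],(400,450),interpolation=cv2.INTER_CUBIC)
c=robot.capture("top"); U,V=(275,175);np.savez("/tmp/top8.npz",**c)
b=cv2.resize(c["frame"][V-45:V+45,U-40:U+40,::-1],(400,450),interpolation=cv2.INTER_CUBIC)
cv2.imwrite(f"pics/p8.png",np.hstack([a,b]))
```

```text
9.9 [-0.04  -0.31   2.029 -0.014  1.159 -1.52 ] [0.5344 0.0491 0.1895] 0.5478639817603524 [ 0.17315156  0.18007234 -1.10108146]
(array([-226.5,  -28.7,   82.1]), array([-0.4649, -0.1848,  0.3413]))
```

View pics/p8.png

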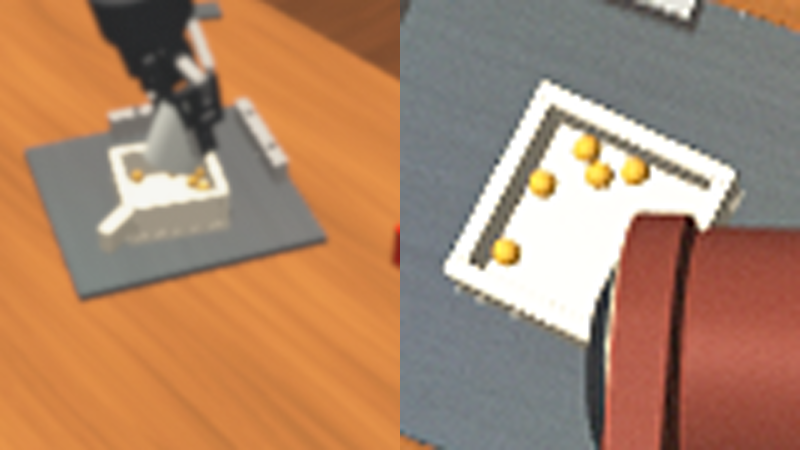

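All five balls are in the tray, in the right crop at (507,252), (541,183), (587,148), (599,174) and (635,170). I'll return the cup to its original spot, which is clear of the plate.

>>> {"api": "drive_tool", "payload": {"linear": [[-45, -6, 10], [-92, -12, 25], [-138, -18, 42], [-184, -24, 62], [-226, -29, 82]], "delta_rot": [[-0.09, -0.04, 0.07], [-0.18, -0.07, 0.14], [-0.28, -0.11, 0.2], [-0.37, -0.15, 0.27], [-0.46, -0.18, 0.34]], "claw": [40, 40, 40, 40, 40]}}

```text
t: 10.62
ee_pos: [0.5083, -0.1761, 0.1022]
orientation: [2.112, 1.297, 0.494]
wrist_force: [0.9, -0.7, -1.2]
finger_gap: 0.549
```

Run:
```python
from h import *
from bench import robot
robot.capture("top")
o=robot.get_obs();print(o["t"],o["joints"].round(3),o["ee_pos"].round(4),o["finger_gap"],o["wrist_force"])
Rg=R.from_rotvec([2.106,1.290,.497]).as_matrix()
print(delta(o,[.5085,-.1761,.033],Rg),delta(o,[.5085,-.1761,.023],Rg))
```

```text
10.675 [-0.479 -0.45   2.401  0.008  0.472 -1.583] [ 0.5044 -0.1772  0.0962] 0.5458976915690935 [-2.37517102  1.29018422 -4.31345315]
(array([  2.9, -39.3,  49.6]), array([-0.0163,  0.0015, -0.0011])) (array([  2.9, -45.8,  57.1]), array([-0.0163,  0.0015, -0.0011]))
```

>>> {"api": "drive_tool", "payload": {"linear": [[0, -10, 11], [0, -20, 22], [0, -32, 35], [0, -45, 48], [0, -45, 48]], "delta_rot": [[0, 0, 0], [0, 0, 0], [0, 0, 0], [0, 0, 0], [0, 0, 0]], "claw": [40, 40, 40, 40, 40]}}

```text
t: 11.3
ee_pos: [0.5055, -0.1731, 0.034]
orientation: [2.117, 1.304, 0.49]
wrist_force: [-0.1, -0.1, -1.2]
finger_gap: 0.548
```

Run:
```python
from h import *
from bench import robot
c=robot.capture("side")
o=robot.get_obs();print(o["t"],o["joints"].round(3),o["ee_pos"].round(4),o["finger_gap"],o["wrist_force"])
Rg=R.from_rotvec([2.106,1.290,.497]).as_matrix()
print(delta(o,[.5085,-.1761,.023],Rg))
U,V=(330,230)
cv2.imwrite(f"pics/side9.png",cv2.resize(c["frame"][V-75:V+75,U-100:U+100,::-1],None,fx=4,fy=4,interpolation=cv2.INTER_CUBIC))
```

```text
11.35 [-0.471 -0.296  2.417  0.012  0.3   -1.585] [ 0.5064 -0.1736  0.0356] 0.540085781717175 [ 0.94651929 -0.03316485 -0.33136656]
(array([-1.3, -6.1, 11.4]), array([-0.0139, -0.0034,  0.0038]))
```

View pics/side9.png

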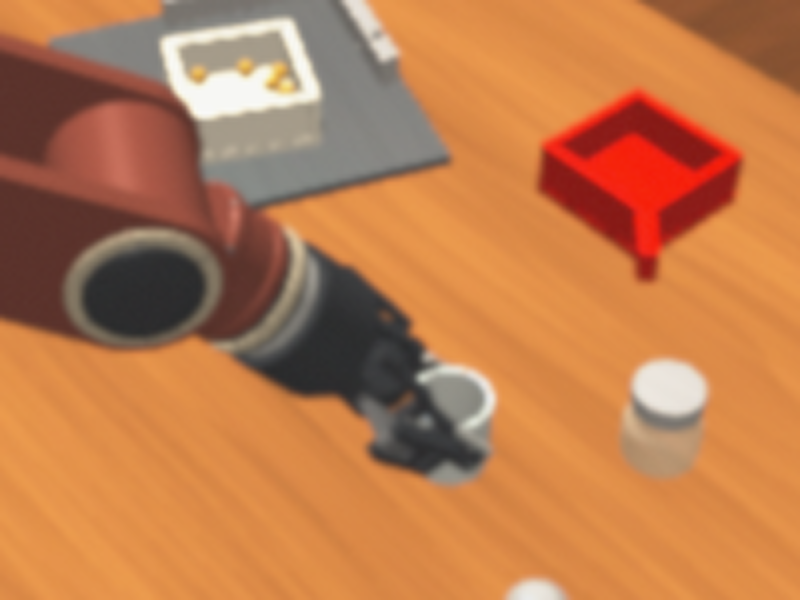

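>>> {"api": "drive_tool", "payload": {"linear": [[0, -2, 4], [-1, -4, 8], [-1, -6, 10], [-1, -6, 11], [-1, -7, 12]], "delta_rot": [[-0.01, 0, 0], [-0.014, 0, 0], [-0.014, 0, 0], [-0.014, 0, 0], [-0.014, 0, 0]], "claw": [40, 40, 40, 40, 40]}}

```text
t: 11.98
ee_pos: [0.5087, -0.1763, 0.023]
orientation: [2.1, 1.293, 0.501]
wrist_force: [-2.5, 0.1, 2.8]
finger_gap: 0.549
```

>>> {"api": "drive_tool", "payload": {"linear": [[0, 0, 0], [0, 0, 0]], "delta_rot": [[0, 0, 0], [0, 0, 0]], "claw": [40, 40]}}

```text
t: 12.22
ee_pos: [0.5087, -0.1763, 0.023]
orientation: [2.1, 1.293, 0.501]
wrist_force: [0.3, -0.4, 0.9]
finger_gap: 0.544
```

Run:
```python
from h import *
from bench import robot
o=robot.get_obs();print(o["t"],o["joints"].round(3),o["ee_pos"].round(4),o["finger_gap"],o["wrist_force"])
Rg=R.from_rotvec([2.106,1.290,.497]).as_matrix()
print(delta(o,[.5085,-.1761,.023],Rg))
```

```text
12.225 [-0.475 -0.253  2.418  0.023  0.237 -1.599] [ 0.5087 -0.1763  0.023 ] 0.5442552672687867 [ 0.34189055 -0.44412894  0.89865758]
(array([ 0.1, -0.2, -0.1]), array([ 0.0038, -0.003 ,  0.0035]))
```

>>> {"api": "drive_tool", "payload": {"linear": [[0, 0, 0], [0, 0, 0], [0, 0, 0], [0, 0, 0]], "delta_rot": [[0, 0, 0], [0, 0, 0], [0, 0, 0], [0, 0, 0]], "claw": [58, 70, 84, 84]}}

```text
t: 12.72
ee_pos: [0.5083, -0.176, 0.0225]
orientation: [2.101, 1.294, 0.5]
wrist_force: [0.0, -0.3, 0.1]
finger_gap: 0.98
```

Run:
```python
from h import *
from bench import robot
c=robot.capture("side")
o=robot.get_obs();print(o["t"],o["ee_pos"].round(4),o["finger_gap"],o["wrist_force"])
U,V=(330,230)
cv2.imwrite(f"pics/side10.png",cv2.resize(c["frame"][V-75:V+75,U-100:U+100,::-1],None,fx=4,fy=4,interpolation=cv2.INTER_CUBIC))
```

```text
12.775 [ 0.5084 -0.1761  0.0226] 0.9823667978033973 [-0.03470382 -0.68218602 -0.30742637]
```

View pics/side10.png

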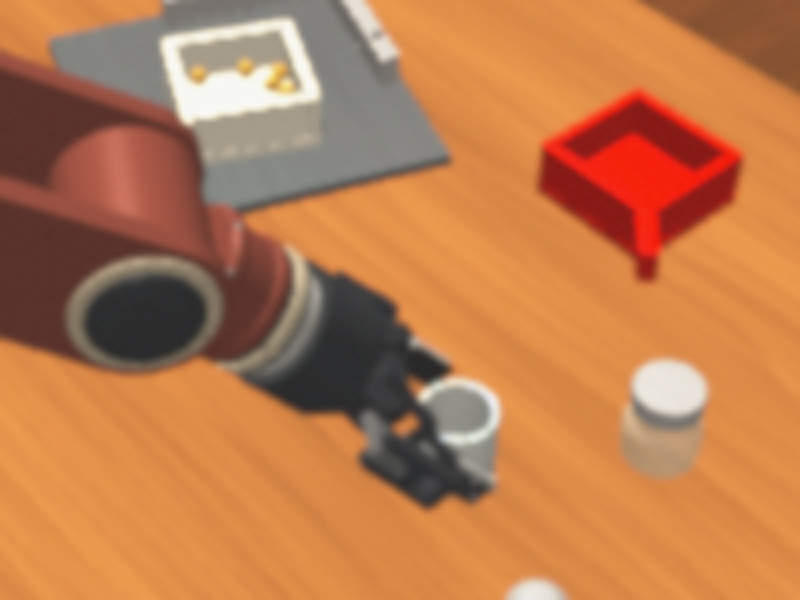

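The cup is upright at crop (458,430) and the fingers are open. I'll lift straight up.

>>> {"api": "drive_tool", "payload": {"linear": [[0, 7, -7], [0, 20, -22], [0, 40, -45], [0, 67, -74], [0, 80, -89]], "delta_rot": [[0, 0, 0], [0, 0, 0], [0, 0, 0], [0, 0, 0], [0, 0, 0]], "claw": [85, 85, 85, 85, 85]}}

```text
t: 13.4
ee_pos: [0.5089, -0.1764, 0.1466]
orientation: [2.097, 1.291, 0.503]
wrist_force: [-0.2, -0.3, 0.7]
finger_gap: 0.998
```

Run:
```python
from h import *
from bench import robot
o=robot.get_obs();print(o["t"],o["joints"].round(3),o["ee_pos"].round(4))
c=robot.capture("top"); np.savez("/tmp/top11.npz",**c)
# tray handle pose: yaw -0.448
print(delta(o,[.508,.1448,.15],tool(np.radians(199.3-90),0)),delta(o,[.47,0.03,.2],tool(np.radians(85),np.radians(10))))
```

```text
13.4 [-0.475 -0.542  2.376  0.01   0.565 -1.585] [ 0.5089 -0.1764  0.1466]
(array([ 286.4, -104.8, -100.8]), array([ 0.7022,  0.2982, -0.7657])) (array([ 166.8,  -57.9, -125.6]), array([ 0.5619,  0.1702, -0.345 ]))
```

>>> {"api": "drive_tool", "payload": {"linear": [[30, -12, -30], [65, -24, -60], [100, -36, -85], [135, -48, -108], [167, -58, -125]], "delta_rot": [[0.11, 0.03, -0.07], [0.22, 0.07, -0.14], [0.34, 0.1, -0.21], [0.45, 0.14, -0.28], [0.56, 0.17, -0.35]], "claw": [85, 85, 60, 60, 60]}}

```text
t: 14.08
ee_pos: [0.4694, 0.0318, 0.1968]
orientation: [2.214, 2.043, 0.173]
wrist_force: [1.0, -0.5, -0.5]
finger_gap: 0.703
```

Run:
```python
from h import *
from bench import robot
o=robot.get_obs();print(o["t"],o["joints"].round(3),o["ee_pos"].round(4))
c=robot.capture("top"); np.savez("/tmp/top12.npz",**c)
f=c["frame"][:,:,::-1]
a=cv2.resize(f[120:250,210:340],(600,600),interpolation=cv2.INTER_CUBIC); b=cv2.resize(f[150:270,400:500],(200,240),interpolation=cv2.INTER_CUBIC)
im=np.zeros((600,800,3),np.uint8); im[:,:600]=a; im[:240,600:]=b; cv2.imwrite("pics/t12.png",im)
print(delta(o,[.508,.1448,.11],tool(np.radians(199.3-90),0)))
from meas import *
m,cnt,body=tray(c)
p=np.array([ray(c,u,v,0.055)[:2] for u,v in cnt[:,0]])*1000
hd=np.array([-104,-31])/108.7; al=(p-[595,175])@hd
print("tray",sqfit(p[al<60],100,[595,175,-.44]),(al<60).sum(),len(al))
```

```text
14.075 [-9.200e-02 -4.380e-01  2.102e+00  2.000e-03  1.309e+00 -1.583e+00] [0.4694 0.0318 0.1968]
(array([115.7,  14.4,  90.5]), array([ 0.1664,  0.0353, -0.416 ]))
tray [ 5.95203455e+02  1.75253813e+02 -4.47817622e-01] 142 184
```

View pics/t12.png

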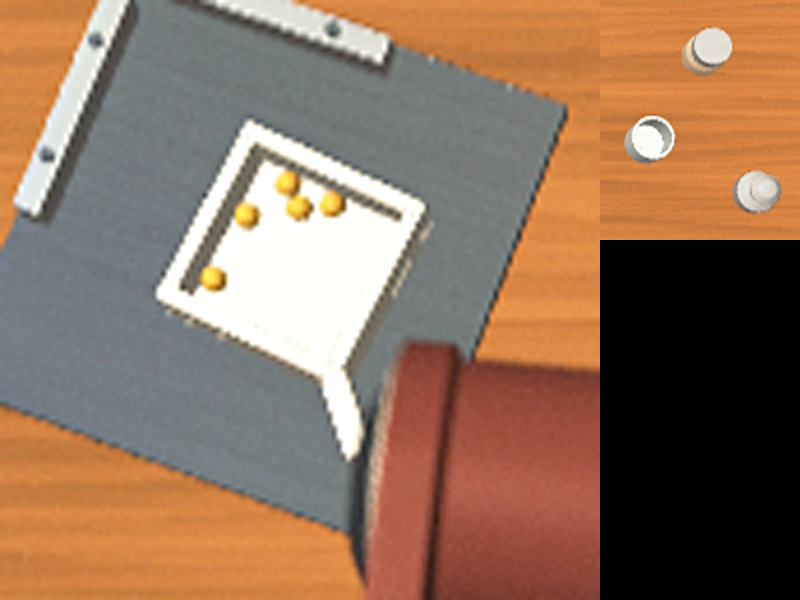

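The cup is empty and upright at (651,138) in the right inset. The jar and stand have not moved, and the tray still holds five balls. Next is the handle.

>>> {"api": "drive_tool", "payload": {"linear": [[25, 3, 15], [50, 6, 35], [75, 9, 55], [98, 12, 75], [116, 14, 90]], "delta_rot": [[0.03, 0.01, -0.08], [0.07, 0.01, -0.17], [0.1, 0.02, -0.25], [0.13, 0.03, -0.33], [0.166, 0.035, -0.416]], "claw": [50, 45, 45, 45, 45]}}

```text
t: 14.75
ee_pos: [0.5078, 0.1442, 0.108]
orientation: [1.817, 2.562, -0.001]
wrist_force: [0.5, -0.4, 0.1]
finger_gap: 0.52
```

>>> {"api": "drive_tool", "payload": {"linear": [[0, 0, 0], [0, 0, 0]], "delta_rot": [[0, 0, 0], [0, 0, 0]], "claw": [45, 45]}}

```text
t: 15.0
ee_pos: [0.508, 0.1432, 0.1097]
orientation: [1.821, 2.557, 0.001]
wrist_force: [0.3, -0.5, -0.2]
finger_gap: 0.525
```

Run:
```python
from h import *
from bench import robot
o=robot.get_obs();print(o["t"],o["joints"].round(3),o["ee_pos"].round(4),o["finger_gap"])
print(delta(o,[.5084,.1449,.0235],tool(np.radians(109.34),0)))
c=robot.capture("side"); U,V=(290,190)
cv2.imwrite(f"pics/s13.png",cv2.resize(c["frame"][V-60:V+60,U-80:U+80,::-1],None,fx=5,fy=5,interpolation=cv2.INTER_CUBIC))
```

```text
15.0 [ 1.340e-01 -7.300e-02  1.949e+00 -1.000e-03  1.264e+00 -1.769e+00] [0.508  0.1432 0.1097] 0.5249706937950603
(array([ 1.7,  0.7, 86.1]), array([ 0.0022,  0.0018, -0.0046]))
```

View pics/s13.png

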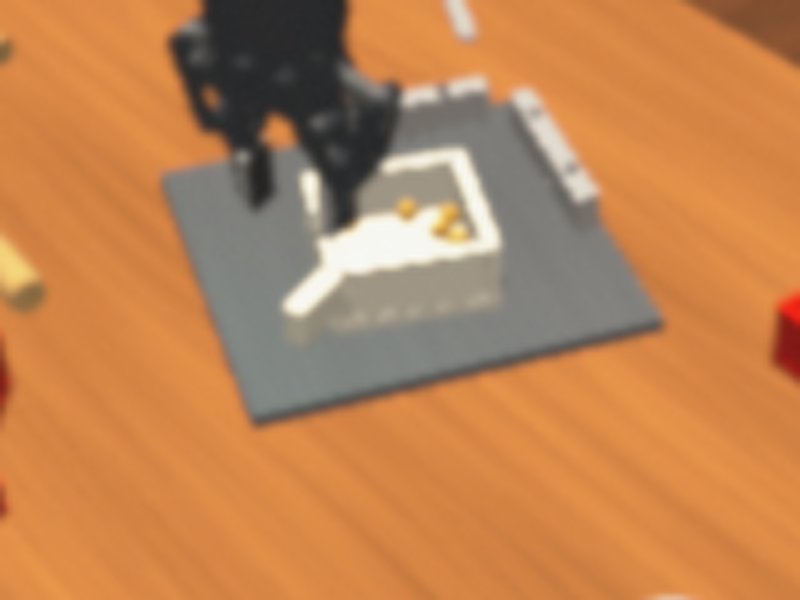

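>>> {"api": "drive_tool", "payload": {"linear": [[1, 0, 20], [2, 1, 42], [2, 1, 64], [2, 1, 80], [2, 1, 86]], "delta_rot": [[0, 0, -0.005], [0, 0, -0.005], [0, 0, -0.005], [0, 0, -0.005], [0, 0, -0.005]], "claw": [45, 45, 45, 45, 45]}}

```text
t: 15.68
ee_pos: [0.5081, 0.1453, 0.0229]
orientation: [1.815, 2.562, 0.0]
wrist_force: [-0.3, -1.1, -0.2]
finger_gap: 0.529
```

>>> {"api": "drive_tool", "payload": {"linear": [[0, 0, 0], [0, 0, 0]], "delta_rot": [[0, 0, 0], [0, 0, 0]], "claw": [30, 30], "newtons": 20}}

```text
t: 15.92
ee_pos: [0.5094, 0.1458, 0.0244]
orientation: [1.813, 2.561, 0.003]
wrist_force: [-0.2, 0.0, 0.2]
finger_gap: 0.352
```

Run:
```python
from h import *
from bench import robot
o=robot.get_obs();print(o["t"],o["ee_pos"].round(4),o["finger_gap"],o["wrist_force"])
print(delta(o,[.5084,.1449,.0235],tool(np.radians(109.34),0)))
```

```text
15.925 [0.5094 0.1458 0.0244] 0.3518461671688015 [-0.2131579   0.02282693  0.18184484]
(array([-0.6, -1.2,  0.9]), array([0.0035, 0.0018, 0.0014]))
```

Clear of contact. I'll close gently first.

>>> {"api": "drive_tool", "payload": {"linear": [[0, 0, 1], [0, 0, 1], [0, 0, 1], [0, 0, 1], [0, 0, 1]], "delta_rot": [[0, 0, 0], [0, 0, 0], [0, 0, 0], [0, 0, 0], [0, 0, 0]], "claw": [20, 10, 8, 8, 8], "newtons": 30}}

```text
t: 16.55
ee_pos: [0.5091, 0.1458, 0.023]
orientation: [1.813, 2.562, 0.002]
wrist_force: [-0.2, -0.2, 5.1]
finger_gap: 0.16
```

>>> {"api": "drive_tool", "payload": {"linear": [[0, 0, 0], [0, 0, 0]], "delta_rot": [[0, 0, 0], [0, 0, 0]], "claw": [6, 6], "newtons": 100}}

```text
t: 16.8
ee_pos: [0.5091, 0.1458, 0.0232]
orientation: [1.813, 2.562, 0.002]
wrist_force: [-0.1, -0.5, 6.2]
finger_gap: 0.151
```

Run:
```python
from h import *
from bench import robot
o=robot.get_obs();print(o["t"],o["ee_pos"].round(4),o["finger_gap"],o["wrist_force"],o["wrist_torque"])
M=R.from_rotvec(o["orientation"]).as_matrix(); print(np.degrees(np.arctan2(M[1,0],M[0,0])))
c=robot.capture("side"); U,V=(290,190)
cv2.imwrite(f"pics/s14.png",cv2.resize(c["frame"][V-60:V+60,U-80:U+80,::-1],None,fx=5,fy=5,interpolation=cv2.INTER_CUBIC))
```

```text
16.8 [0.5091 0.1458 0.0232] 0.15067990956230692 [-0.14505838 -0.46677188  6.20804677] [-0.06666036  0.12683731 -0.02968619]
109.42977049548495
```

View pics/s14.png

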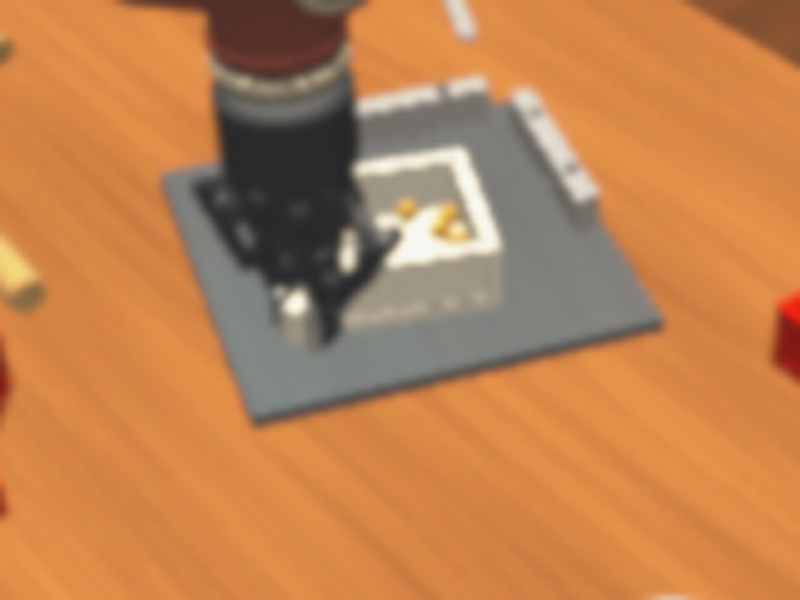

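Run:
```python
from h import *
from bench import robot
o=robot.get_obs();print(o["t"],o["wrist_force"])
print(delta(o,[.5852,.1862,.0238],tool(np.radians(115.16),0)))
```

```text
16.85 [-1.32124485 -0.98735087  6.22225652]
(array([12.8, 85.2, -0.4]), array([ 0.0026,  0.0019, -0.1   ]))
```

>>> {"api": "drive_tool", "payload": {"linear": [[1, 5, -0.3], [2, 14, -0.5], [3, 23, -0.5], [5, 32, -0.5], [6, 41, -0.5]], "delta_rot": [[0, 0, -0.005], [0, 0, -0.015], [0, 0, -0.025], [0, 0, -0.035], [0, 0, -0.045]], "claw": [6, 6, 6, 6, 6], "newtons": 100}}

```text
t: 17.48
ee_pos: [0.545, 0.1649, 0.0232]
orientation: [1.755, 2.604, -0.001]
wrist_force: [-3.9, -2.8, 6.3]
finger_gap: 0.151
```

Run:
```python
from h import *
from bench import robot
o=robot.get_obs();print(o["t"],o["wrist_force"],o["wrist_torque"],o["ee_pos"])
print(delta(o,[.5852,.1862,.0238],tool(np.radians(115.16),0)))
```

```text
17.475 [-3.86551833 -2.83959607  6.34002021] [-0.18673092  0.41013222  0.00798131] [0.54502672 0.1649434  0.0231867 ]
(array([ 4.6, 45.2, -0.6]), array([-0.    ,  0.0016, -0.0547]))
```

>>> {"api": "drive_tool", "payload": {"linear": [[0.5, 9, -0.5], [1, 18, -0.8], [2, 27, -1], [3.5, 36, -1], [4.5, 45, -1]], "delta_rot": [[0, 0, -0.011], [0, 0, -0.022], [0, 0, -0.033], [0, 0, -0.044], [0, 0, -0.055]], "claw": [6, 6, 6, 6, 6]}}

```text
t: 18.1
ee_pos: [0.5854, 0.1864, 0.0235]
orientation: [1.682, 2.651, -0.0]
wrist_force: [-1.0, 0.1, -1.2]
finger_gap: 0.152
```

>>> {"api": "drive_tool", "payload": {"linear": [[0, 0, 0], [0, 0, 0]], "delta_rot": [[0, 0, 0], [0, 0, 0]], "claw": [6, 6]}}

```text
t: 18.35
ee_pos: [0.5851, 0.1862, 0.0237]
orientation: [1.683, 2.65, 0.001]
wrist_force: [-0.1, -0.4, -2.9]
finger_gap: 0.149
```

```bash
cat > look.py <<'E'
import sys
from meas import *
from bench import robot
n=sys.argv[1]
c=robot.capture("top"); s=robot.capture("side"); np.savez(f"/tmp/t{n}.npz",**c)
f=c["frame"][:,:,::-1]
a=cv2.resize(f[100:200,195:315],(480,400),interpolation=cv2.INTER_CUBIC)
U,V=300,170
b=cv2.resize(s["frame"][V-50:V+50,U-40:U+40,::-1],(320,400),interpolation=cv2.INTER_CUBIC)
cv2.imwrite(f"pics/l{n}.png",np.hstack([a,b]))
o=robot.get_obs(); F=o["wrist_force"]; y=-.3464
M=R.from_rotvec(o["orientation"]).as_matrix()
print(o["t"],"ee",o["ee_pos"].round(4),"F",F.round(1),"T",o["wrist_torque"].round(2),"xaz",np.degrees(np.arctan2(M[1,0],M[0,0])).round(2),"gap",o["finger_gap"].round(3))
print("plate-axis force x,y",(np.array([[np.cos(y),np.sin(y)],[-np.sin(y),np.cos(y)]])@F[:2]).round(1))
E
python3 look.py 15
python3 - <<'E'
from h import *
from bench import robot
o=robot.get_obs();print(delta(o,[.5852,.1862,.0238],tool(np.radians(115.16),0)))
E
```

```text
(array([-0. ,  0.3, -0. ]), array([0.0012, 0.0014, 0.    ]))Traceback (most recent call last):
  File "look.py", line 13, in <module>
    print(o["t"],"ee",o["ee_pos"].round(4),"F",F.round(1),"T",o["wrist_torque"].round(2),"xaz",np.degrees(np.arctan2(M[1,0],M[0,0])).round(2),"gap",o["finger_gap"].round(3))
                                                                                                                                                    ^^^^^^^^^^^^^^^^^^^^^
AttributeError: 'float' object has no attribute 'round'
```

View pics/l15.png

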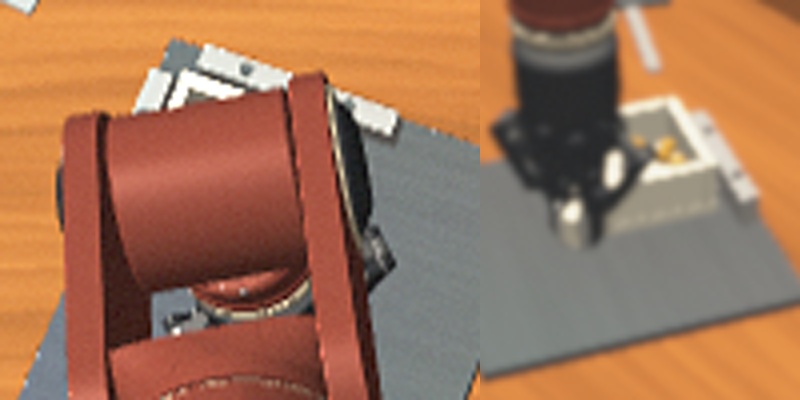

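>>> {"api": "drive_tool", "payload": {"linear": [[0, 2, 0.5], [0, 5, 0.6], [0, 8, 0.6], [0, 11, 0.6], [0, 11, 0.6]], "delta_rot": [[0, 0, 0], [0, 0, 0], [0, 0, 0], [0, 0, 0], [0, 0, 0]], "claw": [6, 6, 6, 6, 6]}}

```text
t: 19.08
ee_pos: [0.5957, 0.191, 0.0235]
orientation: [1.683, 2.65, 0.002]
wrist_force: [0.6, 0.6, -2.3]
finger_gap: 0.149
```

```bash
sed -i 's/o\["finger_gap"\].round(3)/round(o["finger_gap"],3)/' look.py; python3 look.py 16
```

```text
19.175 ee [0.5956 0.1909 0.0235] F [ 1.3 -0.3 -3. ] T [-0.01 -0.01 -0.03] xaz 115.15 gap 0.147
plate-axis force x,y [1.3 0.1]
```

View pics/l16.png

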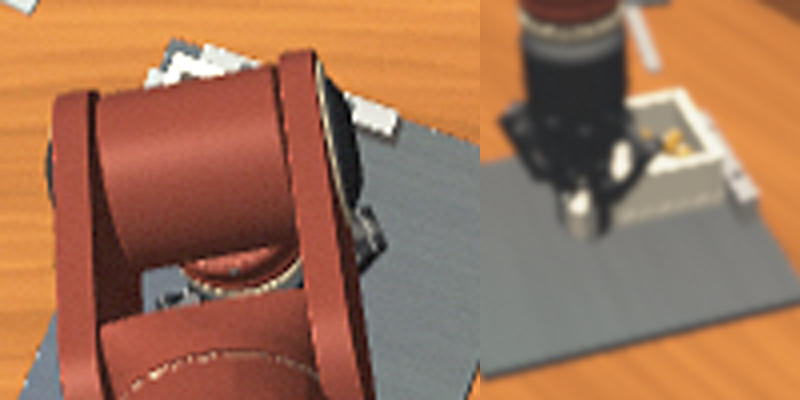

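>>> {"api": "drive_tool", "payload": {"linear": [[0, 0, 0.5], [0, 0, 0.8], [0, 0, 0.8]], "delta_rot": [[0, 0, 0], [0, 0, 0], [0, 0, 0]], "claw": [6, 6, 6]}}

```text
t: 19.55
ee_pos: [0.5956, 0.1909, 0.0232]
orientation: [1.683, 2.65, 0.002]
wrist_force: [-0.3, -0.2, 0.5]
finger_gap: 0.145
```

```bash
python3 look.py 17
```

```text
19.65 ee [0.5956 0.1909 0.0232] F [-1.3 -1.4  2.4] T [ 0.1   0.2  -0.04] xaz 115.15 gap 0.144
plate-axis force x,y [-0.8 -1.8]
```

>>> {"api": "drive_tool", "payload": {"linear": [[0, 1, 0], [0, 2, 0], [0, 3, 0], [0, 3, 0]], "delta_rot": [[0, 0, 0], [0, 0, 0], [0, 0, 0], [0, 0, 0]], "claw": [6, 6, 6, 6]}}

```text
t: 20.15
ee_pos: [0.598, 0.192, 0.0232]
orientation: [1.683, 2.65, 0.0]
wrist_force: [-4.2, -0.7, 5.6]
finger_gap: 0.149
```

```bash
python3 look.py 18
```

```text
20.25 ee [0.598  0.192  0.0232] F [-4.1 -2.1  5.6] T [-0.07  0.51 -0.03] xaz 115.16 gap 0.15
plate-axis force x,y [-3.1 -3.4]
```

>>> {"api": "drive_tool", "payload": {"linear": [[0, 1, 0], [0, 2, 0], [0, 2, 0]], "delta_rot": [[0, 0, 0], [0, 0, 0], [0, 0, 0]], "claw": [6, 6, 6]}}

```text
t: 20.62
ee_pos: [0.598, 0.1923, 0.0232]
orientation: [-1.684, -2.651, 0.006]
wrist_force: [-11.8, -4.3, 11.4]
finger_gap: 0.148
```

```bash
python3 look.py 19
```

```text
20.725 ee [0.598  0.1923 0.0232] F [-11.7  -5.   11.2] T [-0.43  1.37 -0.11] xaz 115.15 gap 0.152
plate-axis force x,y [-9.4 -8.7]
```

View pics/l19.png

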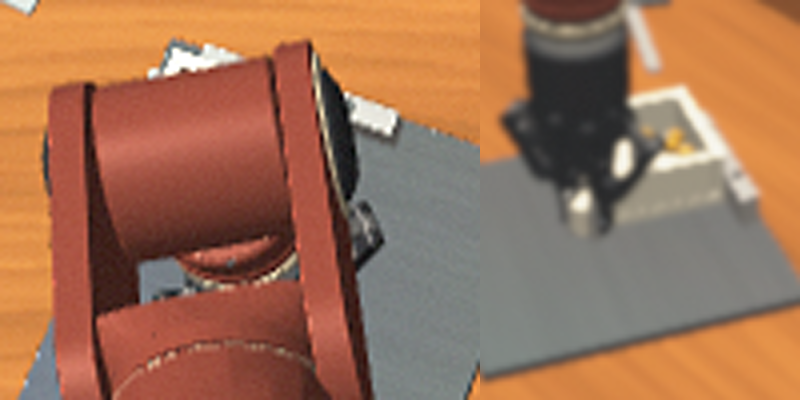

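>>> {"api": "drive_tool", "payload": {"linear": [[0, 0.5, -0.5], [0, 1, -0.8], [0, 2, -1], [0, 2, -1], [0, 2, -1]], "delta_rot": [[0, 0, 0], [0, 0, 0], [0, 0, 0], [0, 0, 0], [0, 0, 0]], "claw": [6, 6, 6, 6, 6]}}

```text
t: 21.35
ee_pos: [0.5979, 0.1923, 0.0232]
orientation: [-1.682, -2.648, 0.012]
wrist_force: [-16.7, -7.0, 12.5]
finger_gap: 0.148
```

```bash
python3 look.py 20
```

```text
21.45 ee [0.598  0.1923 0.0232] F [-16.2  -7.2  12.8] T [-0.72  1.76 -0.13] xaz 115.15 gap 0.144
plate-axis force x,y [-12.8 -12.3]
```

View pics/l20.png

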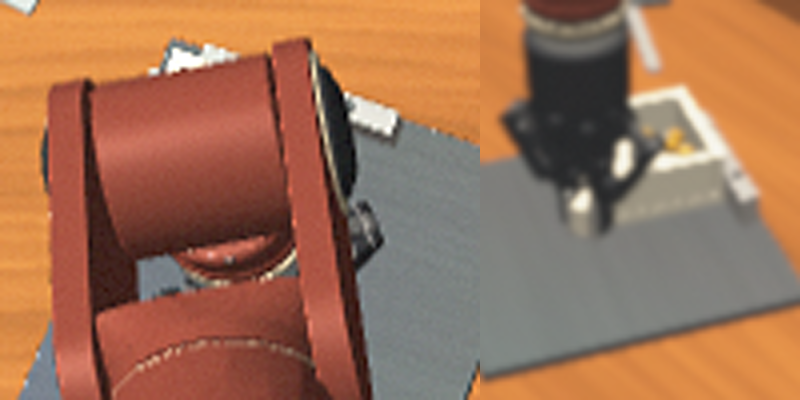

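Run:
```python
from h import *
from bench import robot
o=robot.get_obs();M=R.from_rotvec(o["orientation"]).as_matrix();print(M.round(4)); print(delta(o,None,tool(np.radians(115.16),0)))
print(M.T@o["wrist_force"],M.T@o["wrist_torque"])
```

```text
[[-4.250e-01  9.052e-01 -7.400e-03]
 [ 9.052e-01  4.250e-01 -4.300e-03]
 [-8.000e-04 -8.600e-03 -1.000e+00]]
(array([0., 0., 0.]), array([-0.0086,  0.0008, -0.0001]))
[  0.38901143 -17.86834861 -12.68223553] [1.90014605 0.09400897 0.12435462]
```

>>> {"api": "drive_tool", "payload": {"linear": [[0, 0, -0.3], [0, 0.3, -0.6], [0, 0.5, -0.8], [0, 0.5, -0.8], [0, 0.5, -0.8]], "delta_rot": [[-0.002, 0, 0], [-0.004, 0, 0], [-0.006, 0, 0], [-0.006, 0, 0], [-0.006, 0, 0]], "claw": [6, 6, 6, 6, 6]}}

```text
t: 22.08
ee_pos: [0.598, 0.1923, 0.0232]
orientation: [-1.684, -2.651, 0.005]
wrist_force: [-15.0, -7.3, 9.6]
finger_gap: 0.149
```

```bash
python3 look.py 21;  python3 - <<'E'
from h import *
from bench import robot
o=robot.get_obs();M=R.from_rotvec(o["orientation"]).as_matrix();print(delta(o,None,tool(np.radians(115.16),0)))
print(M.T@o["wrist_force"],M.T@o["wrist_torque"])
E
```

```text
22.175 ee [0.598  0.1923 0.0232] F [-14.6  -6.9  10.3] T [-0.88  1.8  -0.1 ] xaz 115.16 gap 0.15
plate-axis force x,y [-11.4 -11.4]
(array([0., 0., 0.]), array([-0.0034,  0.0007, -0.0001]))
[ 5.46311358e-03 -1.62119620e+01 -1.02872649e+01] [ 2.00126326 -0.03506191  0.09539879]
```

>>> {"api": "drive_tool", "payload": {"linear": [[0, 0.5, -0.4], [0, 1, -0.8], [0, 1.5, -1], [0, 1.5, -1], [0, 1.5, -1]], "delta_rot": [[-0.002, 0, 0], [-0.005, 0, 0], [-0.006, 0, 0], [-0.006, 0, 0], [-0.006, 0, 0]], "claw": [6, 6, 6, 6, 6]}}

```text
t: 22.8
ee_pos: [0.5981, 0.1924, 0.0232]
orientation: [-1.684, -2.652, 0.002]
wrist_force: [-15.8, -7.9, 7.9]
finger_gap: 0.149
```

```bash
python3 look.py 22;  python3 - <<'E'
from h import *
from bench import robot
o=robot.get_obs();M=R.from_rotvec(o["orientation"]).as_matrix();print(delta(o,None,tool(np.radians(115.16),0)))
print(M.T@o["wrist_force"],M.T@o["wrist_torque"])
s=robot.capture("side"); np.savez("/tmp/s22.npz",**s)
f=s["frame"][:,:,::-1]
cv2.imwrite("pics/s22.png",cv2.resize(f[120:220,240:360],(720,600),interpolation=cv2.INTER_CUBIC))
E
```

```text
22.9 ee [0.5981 0.1924 0.0232] F [-16.1  -8.4   8.8] T [-1.13  2.17 -0.13] xaz 115.16 gap 0.147
plate-axis force x,y [-12.3 -13.4]
(array([0., 0., 0.]), array([-0.001 ,  0.0006, -0.0001]))
[ -0.74705643 -18.17256548  -8.73623505] [ 2.43935455 -0.09986259  0.12382419]
```

View pics/s22.png

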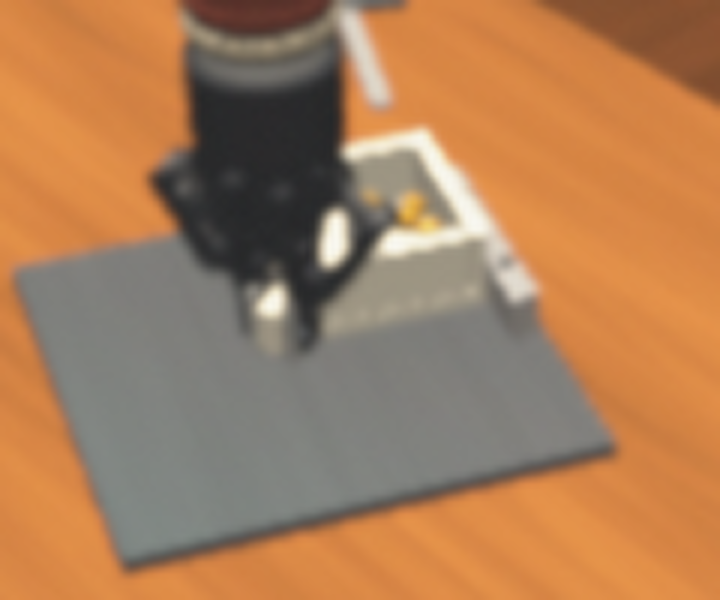

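>>> {"api": "drive_tool", "payload": {"linear": [[0, 0, 0], [0, 0, 0], [0, 0, 0]], "delta_rot": [[0, 0, 0.008], [0, 0, 0.015], [0, 0, 0.015]], "claw": [6, 6, 6]}}

```text
t: 23.32
ee_pos: [0.5981, 0.1924, 0.0232]
orientation: [1.7, 2.641, -0.002]
wrist_force: [-14.4, -8.7, 8.5]
finger_gap: 0.149
```

```bash
python3 look.py 23
```

```text
23.425 ee [0.5981 0.1924 0.0232] F [-17.1  -8.4   8.9] T [-1.12  2.25  0.68] xaz 114.45 gap 0.149
plate-axis force x,y [-13.2 -13.7]
```

>>> {"api": "drive_tool", "payload": {"linear": [[0, 0, 0], [0, 0, 0], [0, 0, 0], [0, 0, 0]], "delta_rot": [[0, 0, -0.01], [0, 0, -0.02], [0, 0, -0.03], [0, 0, -0.03]], "claw": [6, 6, 6, 6]}}

```text
t: 23.92
ee_pos: [0.5981, 0.1924, 0.0232]
orientation: [-1.667, -2.662, 0.001]
wrist_force: [-15.7, -8.1, 9.4]
finger_gap: 0.146
```

```bash
python3 look.py 24
```

```text
24.025 ee [0.5981 0.1924 0.0232] F [-17.1  -7.3   8.2] T [-1.19  2.2  -0.91] xaz 115.87 gap 0.147
plate-axis force x,y [-13.6 -12.7]
```

>>> {"api": "drive_tool", "payload": {"linear": [[0, 0, 0], [0, 0.5, 0], [0, 1, -0.3], [0, 1, -0.3], [0, 1, -0.3]], "delta_rot": [[0, 0, 0.008], [0, 0, 0.016], [0, 0, 0.016], [0, 0, 0.016], [0, 0, 0.016]], "claw": [6, 6, 6, 6, 6]}}

```text
t: 24.65
ee_pos: [0.598, 0.1924, 0.0232]
orientation: [-1.685, -2.65, 0.005]
wrist_force: [-19.0, -10.9, 10.3]
finger_gap: 0.15
```

```bash
python3 look.py 25
python3 - <<'E'
from h import *
from bench import robot
X=(.6109,.1982,-.3464)
def w(px,py,z):
    c,s=np.cos(X[2]),np.sin(X[2]); return [X[0]+c*px-s*py,X[1]+s*px+c*py,z]
ims=[]
for n,(u0,v0,wd,ht) in dict(top=(205,95,100,125),side=(240,110,100,125)).items():
    c=robot.capture(n); k=4
    b=cv2.resize(c["frame"][v0:v0+ht,u0:u0+wd,::-1],None,fx=k,fy=k,interpolation=cv2.INTER_CUBIC)
    T=lambda P:((proj(c,P)-[u0,v0]+.5)*k).astype(np.int32)
    cv2.polylines(b,[T([w(.005,.005,.055),w(.105,.005,.055),w(.105,.105,.055),w(.005,.105,.055)])],True,(0,0,255),1)
    cv2.polylines(b,[T([w(.005,.005,.01),w(.105,.005,.01)])],True,(255,0,0),1)
    ims.append(b)
cv2.imwrite("pics/ov25.png",np.hstack(ims))
E
```

```text
24.75 ee [0.5981 0.1924 0.0232] F [-18.9 -10.2   9.1] T [-1.28  2.52 -0.11] xaz 115.11 gap 0.146
plate-axis force x,y [-14.3 -16. ]
```

View pics/ov25.png

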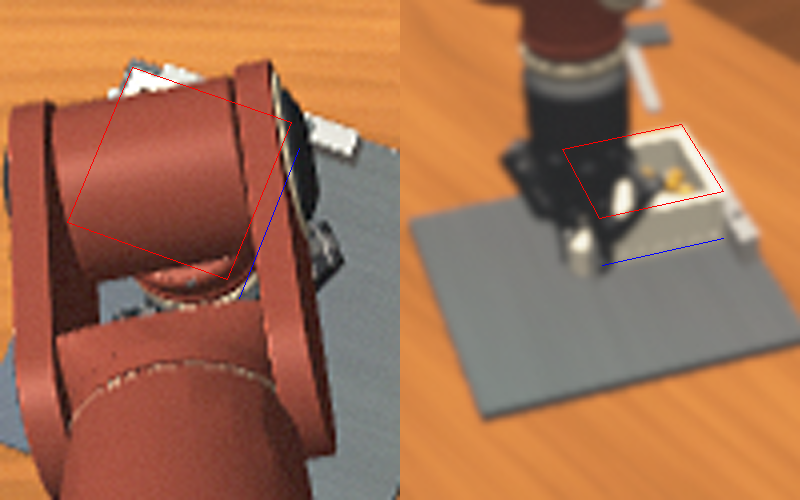

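Run:
```python
from h import *
from bench import robot
def sq(c,X,u0,v0,k,b):
    def w(px,py,z):
        cc,s=np.cos(X[2]),np.sin(X[2]); return [X[0]+cc*px-s*py,X[1]+s*px+cc*py,z]
    T=lambda P:((proj(c,P)-[u0,v0]+.5)*k).astype(np.int32)
    cv2.polylines(b,[T([w(-.05,-.05,.055),w(.05,-.05,.055),w(.05,.05,.055),w(-.05,.05,.055)])],True,(0,0,255),1)
    cv2.polylines(b,[T([w(-.05,-.05,.01),w(.05,-.05,.01)])],True,(255,0,0),1)
ims=[]
for c,X,(u0,v0) in ((load("side0"),(.5952,.1752,-.448),(250,140)),(load("s22"),(.6813,.2313,-.3464),(265,120))):
    k=8; b=cv2.resize(c["frame"][v0:v0+70,u0:u0+50*1,::-1] if 0 else c["frame"][v0:v0+70,u0+10:u0+60,::-1],None,fx=k,fy=k,interpolation=cv2.INTER_NEAREST)
    sq(c,X,u0+10,v0,k,b); ims.append(b)
cv2.imwrite("pics/cmp.png",np.hstack(ims))
```

```text
(no output)
```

View pics/cmp.png

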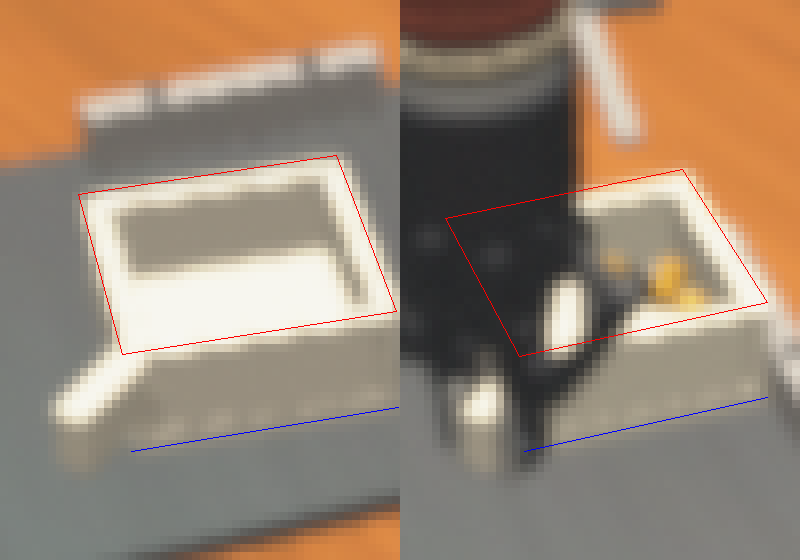

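In both crops the tray sits the same way against its predicted outline, within about a pixel, so it is flat and at the home position. One last check of the bystanders, then I'll hand in.

Run:
```python
from h import *
from bench import robot
c=robot.capture("top"); cv2.imwrite("pics/final.png",c["frame"][:,:,::-1])
a=load("top0")["frame"].astype(int); d=np.abs(c["frame"].astype(int)-a).sum(2)
for n,(u0,u1,v0,v1) in dict(jar=(435,475,155,200),stand=(460,500,225,265),graver=(150,230,245,270)).items(): print(n,d[v0:v1,u0:u1].max(),d[v0:v1,u0:u1].mean())
o=robot.get_obs(); print(o["t"],o["wrist_force"],o["ee_pos"],o["finger_gap"])
```

```text
jar 68 34.17388888888889
stand 64 34.525
graver 321 45.4655
24.9 [-18.96293569  -8.37480863   9.5868233 ] [0.59806097 0.1923669  0.02321504] 0.15006964584885646
```

View pics/final.png

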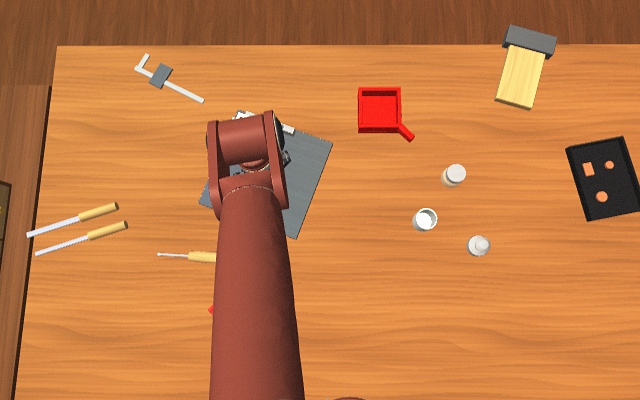

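The final picture shows the cup upright and empty at (425,219). The jar at (455,175), the stand at (479,245) and the visible part of the graver at (187,256) are where they began; the arm covers part of the graver from above.

```bash
python3 -c "
from bench import robot
print(robot.sign_off())"
```

```text
the job is handed in; nothing more can be done
None
```

I poured all five shot into the white tray and stood the empty cup back upright at its old spot, clear of the plate. I then gripped the tray's handle, slid the tray into the corner and handed the job in at about 25 s, still pressing it home.

**Checks that agree:**
- **Pour:** all five balls were counted in the tray after the pour, and the cup was seen empty and upright.
- **Press:** the push was about 14 N and 16 N against the two stops, with about 10 N downward on the handle. The gripper sat within 0.3 mm of the home point worked out from the first picture.
- **Squareness:** turning the grip 0.7° either way gave a near-symmetric restoring torque of +0.7 and −0.9 N m, close to zero in the middle. That fits a tray flush on both stops.
- **Bystanders:** the jar and stand were unmoved.

**Less certain:**
- **Corner and graver:** the arm hid the corner and part of the graver from the top camera at the end. "Flat and square" therefore rests on the forces and the side view, which agreed with the expected outline to about 1–2 pixels (3–5 mm). Only the exposed part of the graver was compared.
- **Slide:** partway through the slide the handle was briefly lifted with about 3 N, so a near corner of the tray may have risen slightly. I lowered it before making contact with the stops.

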